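# Test a clamp spring from the sheet cutter

## Task

Test the spring standing on the cork pad: set it gently (with less than 10 N) over the stub on the spring tester's plate, pull the lever down by its ball knob until its lower edge is level with the white line on the height post - not past it - hold it there for about two seconds while you read the dial, then ease the lever all the way back up without letting it fly. If the spring carried 12 N or more (the thick tick) put it in the wooden tray, if less in the round scrap tin. Never load the plate past the end of the 20 N scale, and leave the spring on the rack and everything else on the bench where they are.

Things in the scene. Friction and masses are not known exactly. Their poses are not given: they have to be found in the camera images.
- spring_1_centre (a point): Steel coil spring, 28 mm outside, 22 mm inside, 50 mm long unloaded, about 40 g; the point is its centre, half-way up, z along its axis. Grips like a rigid tube round its lower 30 mm. Two look alike, one on the cork pad (to be tested), one on the rack; either name can be in either place. One is sound and one tired: at the marked height they carry about 15.5 N and 8.8 N
- spring_2_centre (a point): Steel coil spring, 28 mm outside, 22 mm inside, 50 mm long unloaded, about 40 g; the point is its centre, half-way up, z along its axis. Grips like a rigid tube round its lower 30 mm. Two look alike, one on the cork pad (to be tested), one on the rack; either name can be in either place. One is sound and one tired: at the marked height they carry about 15.5 N and 8.8 N
- pad_centre (a point): centre of the top face of the square cork pad, 75 x 75 x 6 mm
- rack_peg (a point): foot of the end dowel (15 mm across, 34 mm tall) of the plywood rack (62 x 150 x 6 mm, three dowels 50 mm apart), on the rack's top face; the other spring stands over it
- plate_centre (a point): centre of the top of the tester's lower plate (steel, 64 mm across, 60 mm above the bench); its axes are the tester's. A coned stub 17 mm across, 8 mm tall stands on it: the spring goes over the stub and rests on the plate, which sinks 0.1 mm per N. Its dial housing has its centre 108 mm along +x and 55 mm along +y (110 mm across, 58 mm tall). The knob comes down 90 mm along -y
- lever_pivot (a point): axis of the lever in the tester's fork, 140 mm from the plate centre along the tester's +y, 115 mm above the bench; the pivot axis is the tester's x, the lever swings in its y-z plane, coming down over the plate towards -y
- knob_centre (a point): centre of the black ball knob (34 mm) on the lever's end, 230 mm from the pivot; 343 mm above the bench with the lever up, 115 mm with it level. Next to it the lever is a 10 mm rod, then a bar 10 mm thick and 20 mm deep: fingers closing along the pivot axis pinch the ball, and it turns between them as the lever swings
- lever (a joint): lever angle, rad: 0 = fully up (97 degrees above level), 1.693 = level, its lower edge at the line. A return spring lifts it (1 N at the knob when up, 3 N when level); a spring under test adds 0.61 of its force. 140 mm from the pivot it carries the upper plate, 40 mm across, always parallel to the lower one, which meets an unloaded spring at about 1.59 rad
- lever_edge (a point): point on the lower edge of the lever bar, 190 mm from the pivot, where it passes the height post; level with height_line at the marked height
- height_line (a point): white line round the height post (dark flat post 4 x 14 mm, 122 mm tall, 50 mm from the plate centre along the tester's -y), 105 mm above the bench; lever edge at the line = spring compressed to 36 mm
- dial (a joint): dial pointer, rad: 0 = no load, turns clockwise from above, 0.2 rad per N on the lower plate; 2.4 rad = 12 N (thick tick), 4.0 rad = 20 N (end of the scale)
- max_hand (a joint): thin bright maximum hand of the dial, rad, same scale: the pointer pushes it ahead and it stays at the highest load so far; starts at 0
- tray_in (a point): centre of the inside floor of the open wooden tray, 115 (x) x 145 (y) mm outside, walls 7 mm thick, 35 mm tall, floor 7 mm thick; tray and tin may change places
- tin_in (a point): centre of the inside floor of the round metal scrap tin, 104 mm outside, 98 mm inside, 68 mm tall, floor 4 mm thick
- tape_measure: pocket tape measure, 70 x 36 x 62 mm; a bystander
- screwdriver: screwdriver lying flat; a bystander
- corner_sample: gilt L-shaped moulding sample, legs 100 mm, 26 mm high; a bystander
- brad_box: small carton, 60 x 40 x 28 mm; a bystander
- tape_roll: roll of clear tape, 72 mm across, 24 mm high, lying flat; a bystander

How it is judged:
By the outcome, as a careful person would: the job done as asked, in the order asked, and still so for the second after the job is handed in, with the robot touching nothing.
It also fails if it takes over 72 s, if anything falls off the work surface, if the arm or the gripper's body presses on something with over 40 N, if the wrist force passes 120 N, or if a joint passes its speed limit or range.

## Robot

A 6-joint arm with a two-finger parallel gripper is mounted at the origin on the work surface. World frame = base frame: x ahead of the robot, y to its left, z up, the work surface at z = 0. Lengths are in m, angles in rad, forces in N, time in s.
With the tool pointing down it reaches from about 0.4 to 0.825 m from the base axis. Payload 7 kg.
Tool frame: the origin (TCP) lies on the front face of the gripper's body, between the roots of the fingers; the fingertips stand 73 mm ahead of it and the grasp point (between the pads) lies 54 mm ahead of it; x points along the fingers, z is the direction in which the jaws open and shut, and the axes are right-handed (so a half turn about x gives the same grasp; the last joint's range is limited). The gripper opens to 85 mm and grips with 20 to 120 N. Pads are 22 mm wide; open, the fingers measure 114 mm over their backs; the gripper's body (76 mm by 85 mm) begins 54 mm behind the grasp point. The pads swing forward as they close: fully open they stand 13 mm farther back than shut.
Start: joints at [1.412, 0.359, 0.012, 0, -1.224, -0.288], TCP at [0.292, 0.609, 0.304] pointing down, gripper open.
Joint ranges: [-3.07, 3.07], [-1.43, 2.12], [-1.02, 1.25], [-3.03, 1.67], [-3.05, -0], [-3.03, 3.03]. Speed limits (rad/s): [2.39, 2.39, 3.01, 3.14, 3.14, 3.14].

## Interface

Orientations are given as a unit quaternion [w, x, y, z].
In Python, from plant import sense, capture, finish_job, cut_out, spot_point gives the robot as it stands. The module is installed in compiled form; this text tells all that it offers.
- The arm moves only by the tool play_rows, never from a script. Its argument "plan" is a list that holds one entry, the list of rows, each a list of 7 numbers: the shift along the world's x, y, z in mm, then the turn, a rotation vector about the world's x, y, z in degrees, then the opening, from 0 (shut) to 1 (fully open). A call has 1 to 8 rows; each row is the pose to reach, as a shift and turn from the pose commanded when the call began; what a row does not reach only later rows make up. A row lasts 1/10 s, in which the tool goes at most 50 mm and 8.59 degrees, less where a joint would pass 70% of its speed; a pose out of reach is approached as far as the arm can. A call with a gripper value outside its range is refused whole. The fingers move at their own pace and stop on an object; "newtons" is the grip in N (left out, the last holds). Time passes only in rows, so rows that repeat a pose let the fingers close. It gives the time, the measured TCP pose, the force and the opening at its end, in the units of the state.
- sense(): the state, without advancing time (a new reading comes with each control period).
- capture(name): name is "side" or "top"; returns a dict with "img" (384x512x3 uint8, blue, green, red), "vfov" (degrees; the focal length in pixels is half the picture's height over the tangent of half this angle, whatever the lens; pixels are square), "cx", "cy" (the principal point, pixels), "rvec" (rotation vector, rad) and "tvec" (3), from world to camera coordinates, as OpenCV has them. Camera axes: x right, y down, z forward; pixel columns grow to the right and rows downward; lengths in m; the calibration is good to about 2 mm. A picture is of the moment at which its call begins. There is no depth.
- finish_job(): hands the job in, once; it reports no verdict.
Trained networks look in a picture, given as the dict that the camera call returned (one of the last four; its "shot" number tells which), for a name from the list of things; names that differ only in an ending like _2 or _b are one class to them, and where a whole thing is asked for, a point or a joint stands for the part that bears it (a point fixed in the world has none). Each returns a list of dicts, best first, with "conf" (0 to 1); they miss things now and then, are a little off and sometimes report something else, mostly with a low value. They report only what shows in the picture. A call takes as long as a camera call.
- cut_out(picture, label): "pixels" (384x512 bool, what is visible of it).
- spot_point(picture, label): "point" ([x, y, z] in m, in world coordinates, good to about 4 mm: a listed point, or the origin of a listed thing).
The state is a dict: "time_s": time; "qpos": joint angles; "joint_vel": joint speeds; "tau": joint torques, N m; "tcp_pos": TCP position; "orientation": TCP orientation; "contact_force": force on the tool from outside, world axes, zero at the start; "torque": the same for the moment, N m; "opening": finger opening in m.
Only numpy, scipy, OpenCV 4.12 (cv2) and the standard library are available. Lean on these libraries where they do the work, as an engineer would, in place of code of your own. Each camera call takes 0.05 s, during which the arm holds its last target.

## Working session

There is one attempt and no reset: what is moved stays moved. The work goes in short steps, Python scripts to look and compute and a tool call to move; the robot and the scene stay as the last step left them, time stands still between calls to the robot, and variables do not carry over. Pictures are saved under pics/ and viewed, and the job is handed in when it is done.

Besides the shell and the picture viewer there is one more tool, called after "Call:" by a JSON object that holds its "fn" and its "kwargs", one argument or row to a line. play_rows: Moves the arm, as the interface text tells. Its arguments: {"type":"object","properties":{"plan":{"type":"array"},"newtons":{"type":"number"}},"required":["plan"]}

```bash
mkdir -p pics; cat > h.py <<'E'
import numpy as np, cv2
from plant import sense, capture, finish_job, cut_out, spot_point
def K(c):
    f=384/2/np.tan(np.radians(c["vfov"])/2); return np.array([[f,0,c["cx"]],[0,f,c["cy"]],[0,0,1]])
def proj(c,p):
    R=cv2.Rodrigues(np.array(c["rvec"]))[0]; q=K(c)@(R@np.array(p)+np.array(c["tvec"]).ravel()); return q[:2]/q[2]
def back(c,uv,z):
    R=cv2.Rodrigues(np.array(c["rvec"]))[0]; t=np.array(c["tvec"]).ravel()
    d=R.T@np.linalg.inv(K(c))@np.array([uv[0],uv[1],1.]); o=-R.T@t
    return o+d*(z-o[2])/d[2]
E
python3 - <<'E'
from h import *
print(sense())
for n in("side","top"):
    c=capture(n); cv2.imwrite(f"pics/{n}0.png",cv2.resize(c["img"],(800,600)))
    R=cv2.Rodrigues(np.array(c["rvec"]))[0]
    print(n,"cam at",(-R.T@np.array(c["tvec"]).ravel()).round(3),c["vfov"],c["cx"],c["cy"])
    for l in "spring_1_centre pad_centre rack_peg plate_centre lever_pivot knob_centre lever_edge height_line tray_in tin_in tape_measure screwdriver corner_sample brad_box tape_roll".split():
        try:
            r=spot_point(c,l); print(l,[(np.round(x["point"],3).tolist(),round(x["conf"],2)) for x in r[:3]])
        except Exception as e: print(l,e)
E
```

```text
{'time_s': 0.0, 'qpos': array([ 1.41213460e+00,  3.59357802e-01,  1.10818457e-02, -3.69507832e-04,
       -1.22407756e+00, -2.88103826e-01]), 'joint_vel': array([-0.00023376,  0.00136244, -0.0003845 , -0.00074941,  0.00131504,
        0.00081016]), 'tau': array([-1.10473178e-03, -5.83319914e+01,  2.93427157e+01,  6.93719655e+00,
       -5.79043524e-03,  2.61301244e-05]), 'tcp_pos': array([0.29148654, 0.60842887, 0.3029889 ]), 'orientation': array([-0.37710685, -0.59790955, -0.37644165,  0.59882074]), 'contact_force': array([-0.32753252, -0.4476083 ,  0.33658703]), 'torque': array([-0.03578829, -0.0126034 , -0.01970881]), 'opening': 0.08560084309935455}
side cam at [-0.057 -0.648  0.808] 51.484740280805006 256.867296736956 184.5781327445038
spring_1_centre [([0.621, 0.279, 0.032], 0.52)]
pad_centre [([0.46, -0.243, 0.005], 0.78), ([0.623, 0.278, 0.033], 0.18)]
rack_peg [([0.622, 0.28, 0.008], 0.76)]
plate_centre [([0.531, 0.027, 0.061], 0.74), ([0.46, -0.246, 0.006], 0.74)]
lever_pivot [([0.674, 0.056, 0.114], 0.69)]
knob_centre [([0.699, 0.064, 0.345], 0.89)]
lever_edge [([0.686, 0.0
[... 546 characters left out ...]
ck_peg [([0.619, 0.28, 0.006], 0.7)]
plate_centre [([0.535, 0.027, 0.056], 0.77)]
lever_pivot [([0.668, 0.061, 0.116], 0.55)]
knob_centre [([0.696, 0.069, 0.345], 0.72)]
lever_edge [([0.681, 0.053, 0.304], 0.51), ([0.695, 0.068, 0.345], 0.46)]
height_line [([0.489, 0.006, 0.104], 0.82)]
tray_in [([0.505, 0.36, 0.007], 0.78)]
tin_in [([0.601, -0.354, 0.0], 0.9), ([0.464, -0.244, 0.009], 0.57)]
tape_measure [([0.595, -0.218, -0.0], 0.7)]
screwdriver [([0.499, 0.18, 0.0], 0.54)]
corner_sample [([0.411, -0.382, 0.001], 0.6)]
brad_box [([0.43, 0.2, -0.002], 0.72), ([0.621, 0.282, 0.006], 0.31)]
tape_roll [([0.682, -0.214, 0.002], 0.66), ([0.504, 0.356, 0.006], 0.48), ([0.68, 0.053, 0.304], 0.43)]
```

View pics/side0.png

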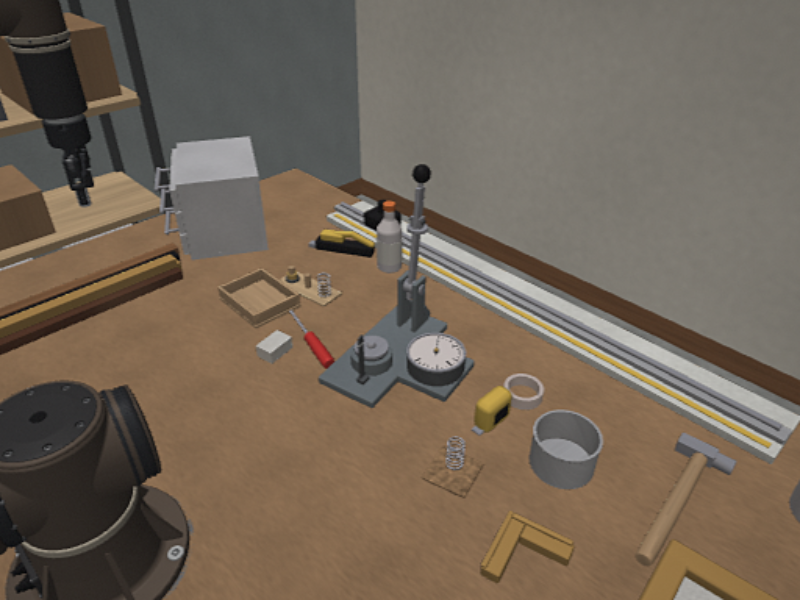

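View pics/top0.png

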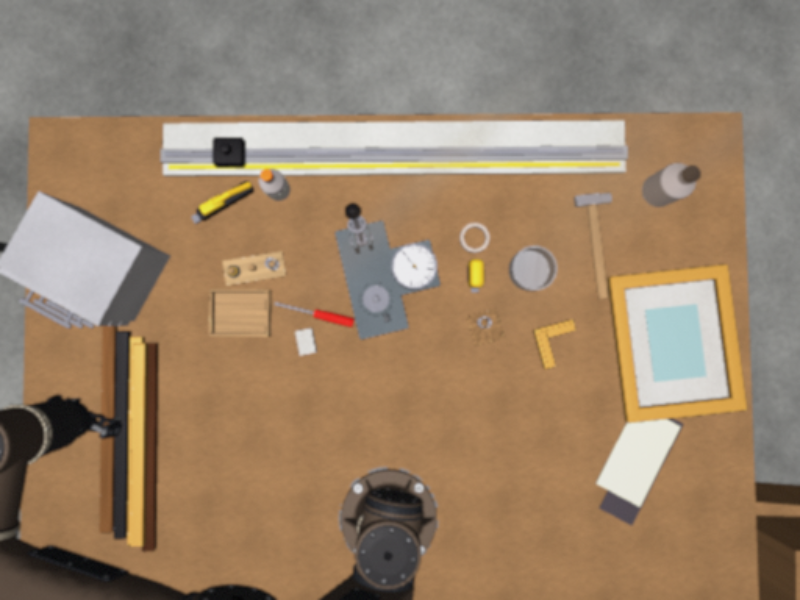

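```bash
python3 - <<'E'
from h import *
from scipy.spatial.transform import Rotation as Ro
q=sense()["orientation"]; print(Ro.from_quat([q[1],q[2],q[3],q[0]]).as_matrix().round(3))
c=capture("side"); im=c["img"]
np.save("c_side.npy",c,allow_pickle=True)
def crop(n,u0,u1,v0,v1,s): cv2.imwrite(n,cv2.resize(im[v0:v1,u0:u1],None,fx=s,fy=s,interpolation=cv2.INTER_CUBIC))
crop("pics/s_pad.png",260,320,270,325,10)
crop("pics/s_tester.png",200,310,160,265,7)
for l in ["spring_1_centre","pad_centre","plate_centre","dial","height_line"]:
    try:
      for r in cut_out(c,l)[:3]:
        m=r["pixels"]; v,u=np.where(m); print(l,r["conf"],u.min(),u.max(),v.min(),v.max(),u.mean(),v.mean())
    except Exception as e: print(l,e)
t=capture("top")
for l in ["spring_1_centre","pad_centre"]:
    for r in cut_out(t,l)[:3]:
        m=r["pixels"]; v,u=np.where(m); print(l,r["conf"],u.min(),u.max(),v.min(),v.max(),u.mean(),v.mean(), back(t,(u.mean(),v.mean()),.006))
    print([x for x in spot_point(t,l)])
cv2.imwrite("pics/t_pad.png",cv2.resize(t["img"][190:230,290:330],None,fx=12,fy=12,interpolation=cv2.INTER_CUBIC))
E
```

```text
[[ 0.     0.902 -0.432]
 [-0.    -0.432 -0.902]
 [-1.     0.     0.   ]]
pad_centre 0.86 272 307 286 317 289.16271721958924 302.45339652448655
pad_centre 0.49 187 212 201 234 203.08212560386474 222.66666666666666
pad_centre 0.46 307 367 327 372 334.31353919239905 348.60886777513855
plate_centre 0.5 227 247 215 229 239.15897435897435 221.8
spring_1_centre 0.6 221 234 130 157 228.012 142.34 [0.72387886 0.07363419 0.006     ]
spring_1_centre 0.55 170 178 165 172 174.07692307692307 168.59615384615384 [0.62299079 0.28324222 0.006     ]
[{'point': [0.6198, 0.2817, 0.0323], 'conf': 0.37}, {'point': [0.5063, 0.3607, 0.0062], 'conf': 0.37}]
pad_centre 0.63 299 322 197 220 310.98578199052133 208.90995260663507 [ 0.46274429 -0.24541453  0.006     ]
[{'point': [0.4574, -0.2424, 0.0077], 'conf': 0.69}]
```

View pics/s_pad.png

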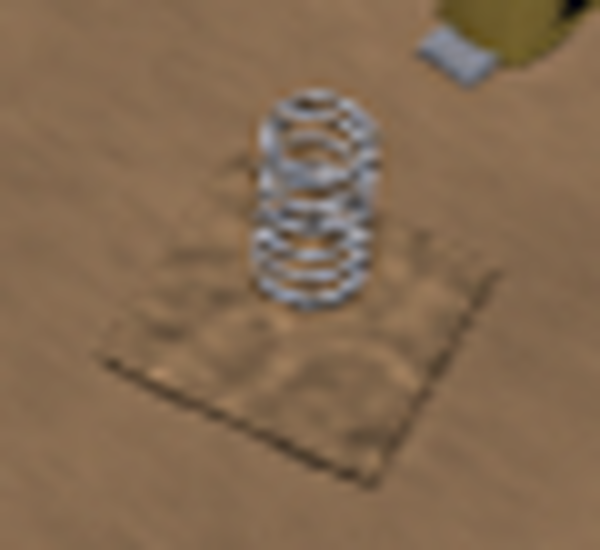

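View pics/s_tester.png

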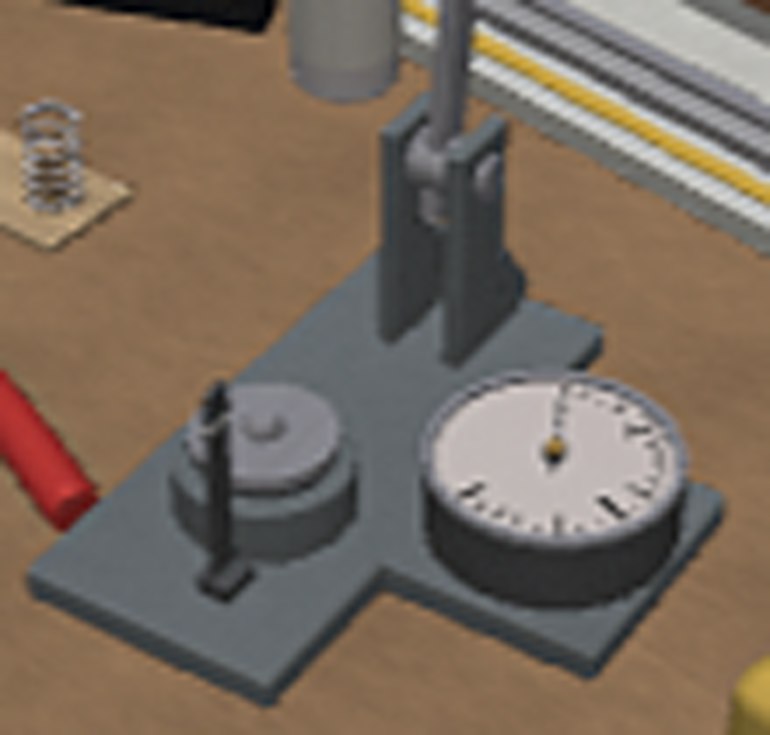

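View pics/t_pad.png

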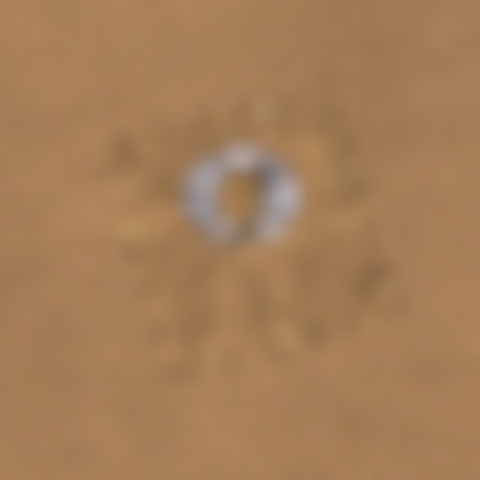

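```bash
python3 - <<'E'
from h import *
from scipy.optimize import least_squares
s=np.load("c_side.npy",allow_pickle=True).item(); t=capture("top")
a=np.linspace(0,2*np.pi,73)
def bb(c,x,y):
    P=np.array([proj(c,(x+.014*np.cos(k),y+.014*np.sin(k),z)) for k in a for z in(.007,.055)])
    return np.r_[P.min(0),P.max(0)]
S=np.array([285,278.3,297.5,300.3]);T=np.array([304.75,201.4,314.5,209.75])
r=least_squares(lambda p:bb(s,*p)-S,(.46,-.245),diff_step=1e-4);print("side",r.x,r.fun)
r=least_squares(lambda p:bb(t,*p)-T,(.46,-.245),diff_step=1e-4);print("top",r.x,r.fun)
print("stub",back(s,(237.4,220.2),.068),"plate",back(s,(237.2,221.4),.06),"dial",back(s,(278.8,223.8),.06))
cv2.imwrite("pics/t_tester.png",cv2.resize(t["img"][120:225,205:290],None,fx=7,fy=7,interpolation=cv2.INTER_CUBIC))
im=s["img"];cv2.imwrite("pics/s_knob.png",cv2.resize(im[95:215,235:300],None,fx=6,fy=6,interpolation=cv2.INTER_CUBIC))
np.save("c_top.npy",t,allow_pickle=True)
E
```

```text
side [ 0.47462727 -0.23707153] [ 0.0620045   0.09312479 -0.06025555 -0.08637356]
top [ 0.47548859 -0.23677306] [ 0.35892124  0.43868659 -0.34877105 -0.43751302]
stub [0.52871519 0.02049653 0.068     ] plate [0.53097703 0.02409891 0.06      ] dial [ 0.61033147 -0.06730165  0.06      ]
```

View pics/t_tester.png

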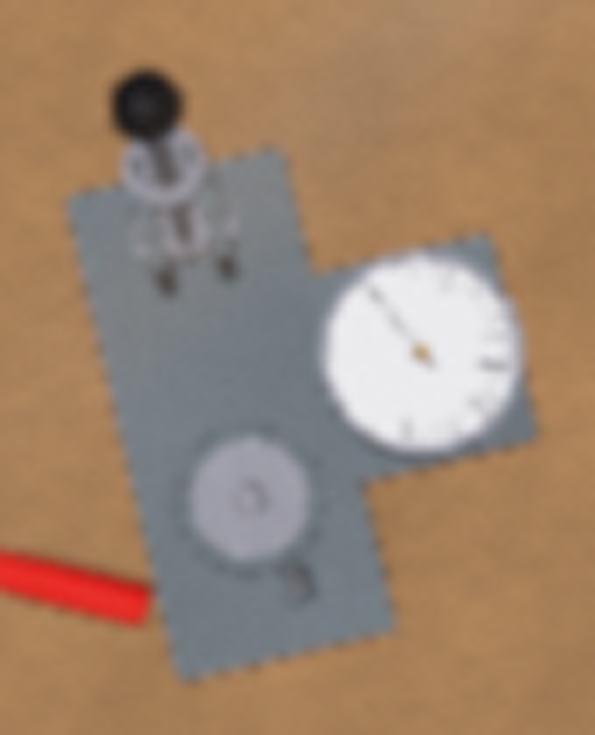

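View pics/s_knob.png

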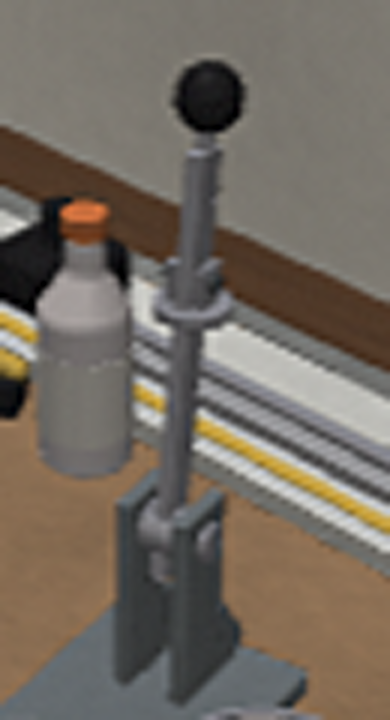

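```bash
python3 - <<'E'
from h import *
from scipy.optimize import least_squares
s=np.load("c_side.npy",allow_pickle=True).item(); t=np.load("c_top.npy",allow_pickle=True).item()
a7=np.radians(7)
k=(0,.14+.23*np.sin(a7),.115+.23*np.cos(a7))
obs=[(s,(237.2,221.2),(0,0,.06)),(t,(240.2,190.6),(0,0,.062)),(s,(278.8,223.8),(.108,.055,.059)),(t,(265,169.8),(.108,.055,.058)),(t,(225.4,134.5),k),(s,(269.4,110.6),k)]
def P(p,l):
    c,n=np.cos(p[2]),np.sin(p[2]); return (p[0]+c*l[0]-n*l[1],p[1]+n*l[0]+c*l[1],l[2])
f=lambda p:np.concatenate([proj(c,P(p,l))-u for c,u,l in obs])
r=least_squares(f,(.533,.027,-1.35),x_scale=[.01,.01,.01]);print(r.x,np.degrees(r.x[2]));print(r.fun.reshape(-1,2).round(2))
for n,l in dict(pivot=(0,.14,.115),knob=k,knoblevel=(0,-.09,.115),post=(0,-.05,.105)).items(): print(n,np.round(P(r.x,l),4))
for o in obs: print(back(o[0],o[1],o[2][2]).round(4), np.round(P(r.x,o[2]),4))
E
```

```text
[ 0.53317447  0.02587588 -1.34226543] -76.90614403650096
[[ 0.15 -0.42]
 [ 0.05  0.08]
 [ 0.08  0.06]
 [-0.19 -0.02]
 [ 0.06  0.38]
 [ 0.09 -0.  ]]
pivot [0.6695 0.0576 0.115 ]
knob [0.6968 0.0639 0.3433]
knoblevel [0.4455 0.0055 0.115 ]
post [0.4845 0.0145 0.105 ]
[0.5316 0.0248 0.06  ] [0.5332 0.0259 0.06  ]
[0.5335 0.026  0.062 ] [0.5332 0.0259 0.062 ]
[ 0.6112 -0.0665  0.059 ] [ 0.6112 -0.0669  0.059 ]
[ 0.6111 -0.0676  0.058 ] [ 0.6112 -0.0669  0.058 ]
[0.698  0.0641 0.3433] [0.6968 0.0639 0.3433]
[0.6966 0.0641 0.3433] [0.6968 0.0639 0.3433]
```

Call:
{"fn": "play_rows", "kwargs": {
  "plan": [
    [[20, -45, 0, 0, 0, -8.5, 1], [40, -90, 0, 0, 0, -17, 1], [60, -135, 0, 0, 0, -25.5, 1], [80, -180, 0, 0, 0, -34, 1], [100, -225, 0, 0, 0, -42.5, 1], [120, -270, 0, 0, 0, -51, 1], [140, -315, 0, 0, 0, -59.5, 1], [160, -350, -10, 0, 0, -68, 1]]
  ],
  "newtons": 30
}}

```text
time_s: 3.0
tcp_pos: [0.4524, 0.2567, 0.2956]
orientation: [-0.025, 0.708, -0.024, -0.706]
contact_force: [0.1, 1.7, -1.1]
opening: 0.0856
```

Call:
{"fn": "play_rows", "kwargs": {
  "plan": [
    [[3, -48, -5, 0, 0, -8.5, 1], [6, -96, -15, 0, 0, -17, 1], [9, -144, -25, 0, 0, -25.5, 1], [12, -192, -40, 0, 0, -34, 1], [15, -240, -55, 0, 0, -42.5, 1], [18, -288, -70, 0, 0, -51, 1], [20, -336, -85, 0, 0, -59.5, 1], [22, -384, -100, 0, 0, -68, 1]]
  ]
}}

```text
time_s: 3.8
tcp_pos: [0.4736, -0.1254, 0.1944]
orientation: [-0.416, 0.573, -0.415, -0.572]
contact_force: [2.4, 0.3, 0.9]
opening: 0.0854
```

Call:
{"fn": "play_rows", "kwargs": {
  "plan": [
    [[1, -45, -20, 0, 0, -5.3, 1], [1, -85, -35, 0, 0, -5.3, 1], [1, -112, -45, 0, 0, -5.3, 1], [1, -112, -45, 0, 0, -5.3, 1], [1, -112, -45, 0, 0, -5.3, 1]]
  ]
}}

```text
time_s: 4.3
tcp_pos: [0.4743, -0.2362, 0.1491]
orientation: [0.44, -0.553, 0.44, 0.554]
contact_force: [-0.3, 0.5, -0.3]
opening: 0.0851
```

```bash
python3 - <<'E'
from h import *
from scipy.spatial.transform import Rotation as Ro
s=sense();q=s["orientation"]; R=Ro.from_quat([q[1],q[2],q[3],q[0]]).as_matrix(); print(s["time_s"],s["qpos"].round(2),s["tcp_pos"],R.round(4),np.degrees(np.arctan2(R[1,2],R[0,2])))
c=capture("side");cv2.imwrite("pics/a1.png",cv2.resize(c["img"][200:340,220:360],None,fx=4,fy=4))
E
```

```text
4.3 [-0.09  0.28 -0.5   0.   -0.79 -1.25] [ 0.47432095 -0.23621849  0.14911419] [[-8.000e-04 -9.744e-01 -2.249e-01]
 [ 0.000e+00 -2.249e-01  9.744e-01]
 [-1.000e+00  7.000e-04  2.000e-04]] 102.99479766084804
```

View pics/a1.png

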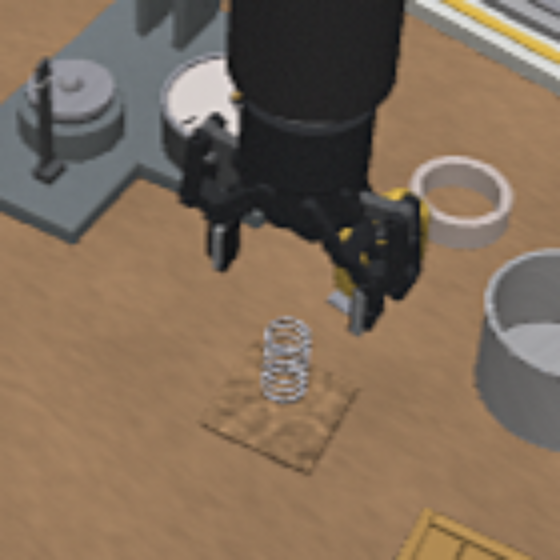

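Call:
{"fn": "play_rows", "kwargs": {
  "plan": [
    [[1, -1, -30, 0, 0, 0, 1], [1, -1, -55, 0, 0, 0, 1], [1, -1, -66, 0, 0, 0, 1], [1, -1, -66, 0, 0, 0, 1], [1, -1, -66, 0, 0, 0, 0.6], [1, -1, -66, 0, 0, 0, 0.2], [1, -1, -66, 0, 0, 0, 0.2], [1, -1, -66, 0, 0, 0, 0.2]]
  ],
  "newtons": 25
}}

```text
time_s: 5.15
tcp_pos: [0.476, -0.2366, 0.0842]
orientation: [-0.44, 0.554, -0.439, -0.553]
contact_force: [0.0, 1.5, -0.4]
opening: 0.0282
```

Call:
{"fn": "play_rows", "kwargs": {
  "plan": [
    [[0, 0, 0, 0, 0, 0, 0.1], [0, 0, 0, 0, 0, 0, 0.1], [0, 0, 0, 0, 0, 0, 0.1], [0, 0, 0, 0, 0, 0, 0.1], [0, 0, 0, 0, 0, 0, 0.1]]
  ]
}}

```text
time_s: 5.65
tcp_pos: [0.4761, -0.2367, 0.0843]
orientation: [-0.44, 0.554, -0.439, -0.553]
contact_force: [-2.2, 1.6, 5.8]
opening: 0.0272
```

```bash
python3 - <<'E'
from h import *
print(sense()["tcp_pos"],sense()["contact_force"])
c=capture("side");cv2.imwrite("pics/a2.png",cv2.resize(c["img"][240:330,250:340],None,fx=6,fy=6))
E
```

```text
[ 0.47605032 -0.2366801   0.08429862] [-2.23760531  1.64107083  5.83567781]
```

View pics/a2.png

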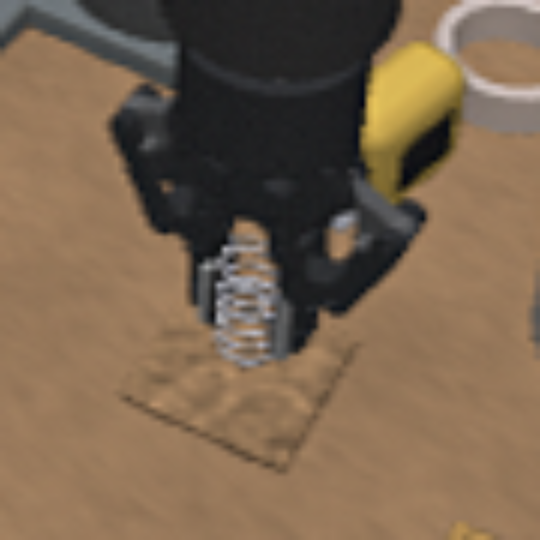

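Call:
{"fn": "play_rows", "kwargs": {
  "plan": [
    [[0, 0, 20, 0, 0, 0, 0.1], [0, 0, 60, 0, 0, 0, 0.1], [5, 20, 105, 0, 0, 0, 0.1], [15, 65, 125, 0, 0, 0, 0.1], [25, 110, 130, 0, 0, 0, 0.1], [35, 155, 130, 0, 0, 0, 0.1], [45, 200, 130, 0, 0, 0, 0.1], [52, 240, 130, 0, 0, 0, 0.1]]
  ]
}}

```text
time_s: 6.5
tcp_pos: [0.5278, 0.0055, 0.214]
orientation: [-0.44, 0.554, -0.439, -0.554]
contact_force: [0.2, -0.7, -0.7]
opening: 0.0267
```

Call:
{"fn": "play_rows", "kwargs": {
  "plan": [
    [[5, 22.5, -20, 0, 0, 0, 0.1], [5, 22.5, -40, 0, 0, 0, 0.1], [5, 22.5, -50, 0, 0, 0, 0.1], [5, 22.5, -50, 0, 0, 0, 0.1], [5, 22.5, -50, 0, 0, 0, 0.1]]
  ]
}}

```text
time_s: 7.0
tcp_pos: [0.5328, 0.0254, 0.1639]
orientation: [-0.44, 0.554, -0.44, -0.554]
contact_force: [0.1, -0.8, 0.1]
opening: 0.0271
```

```bash
python3 - <<'E'
from h import *
s=sense();print(s["time_s"],s["tcp_pos"],s["contact_force"])
for n in("side","top"):
    c=capture(n);np.save(f"c3_{n}.npy",c,allow_pickle=True)
    b=(190,270,170,260) if n=="side" else (205,285,150,230)
    cv2.imwrite(f"pics/a3{n}.png",cv2.resize(c["img"][b[2]:b[3],b[0]:b[1]],None,fx=7,fy=7,interpolation=cv2.INTER_CUBIC))
E
```

```text
7.0 [0.53275335 0.0253846  0.16389554] [ 0.09973364 -0.7509493   0.07803286]
```

View pics/a3side.png

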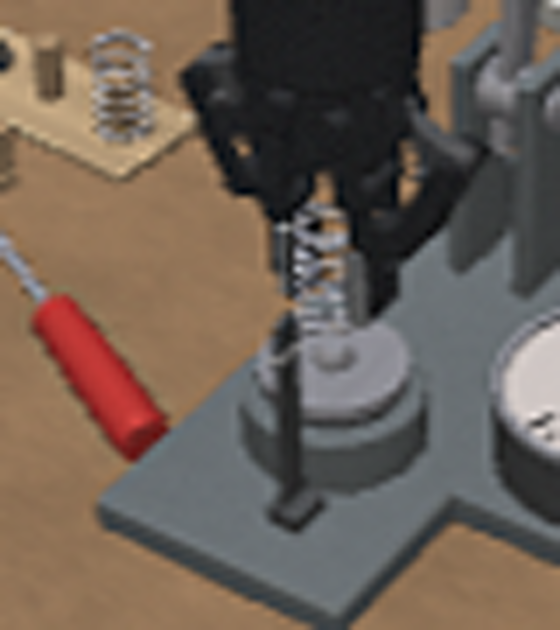

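View pics/a3top.png

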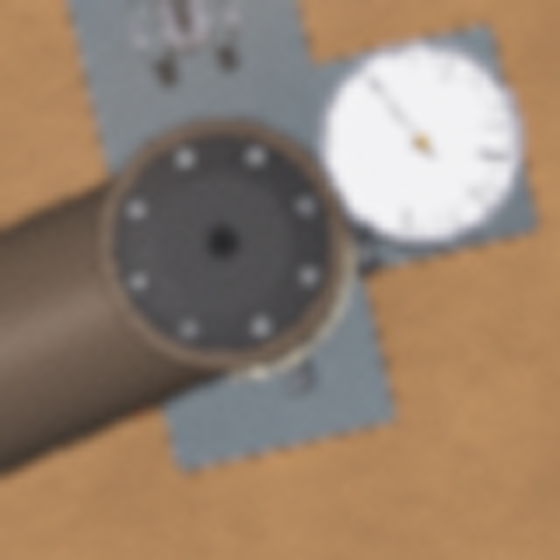

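```bash
python3 - <<'E'
from h import *
c=np.load("c3_side.npy",allow_pickle=True).item()
im=cv2.resize(c["img"][190:235,215:260],None,fx=14,fy=14,interpolation=cv2.INTER_CUBIC)
def d(cx,cy,z,r,col):
    for a in np.linspace(0,2*np.pi,90):
        u=proj(c,(cx+r*np.cos(a),cy+r*np.sin(a),z)); cv2.circle(im,tuple(int(v) for v in ((u-[215,190]+.5)*14)),1,col,-1)
d(.5328,.0254,.0866,.013,(0,0,255)); d(.5328,.0254,.1346,.013,(0,0,255)); d(.5332,.0259,.068,.0085*.6,(0,255,0)); d(.5332,.0259,.06,.032,(0,255,0))
cv2.imwrite("pics/a3o.png",im)
E
```

```text
(no output)
```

View pics/a3o.png

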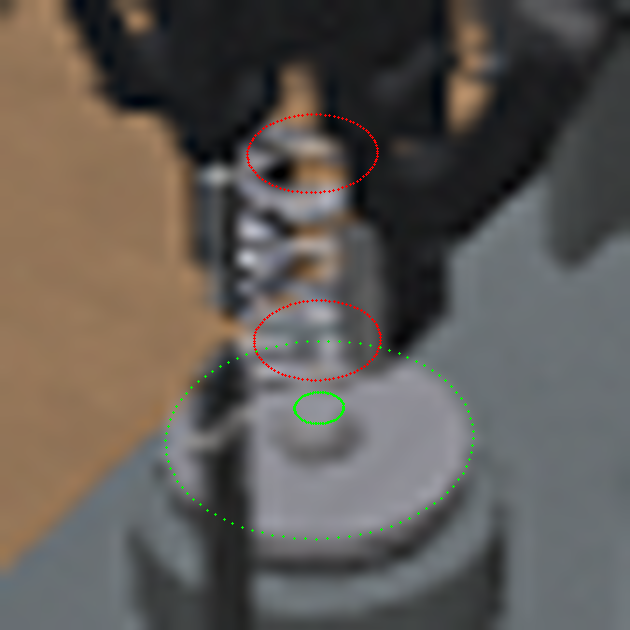

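Call:
{"fn": "play_rows", "kwargs": {
  "plan": [
    [[0, 0, -10, 0, 0, 0, 0.1], [0, 0, -15, 0, 0, 0, 0.1], [0, 0, -17, 0, 0, 0, 0.1], [0, 0, -17, 0, 0, 0, 0.1], [0, 0, -17, 0, 0, 0, 0.1]]
  ]
}}

```text
time_s: 7.6
tcp_pos: [0.5327, 0.0259, 0.1464]
orientation: [-0.44, 0.554, -0.44, -0.554]
contact_force: [0.7, -0.9, 0.3]
opening: 0.0269
```

```bash
cat > ov.py <<'E'
from h import *
import sys
s=sense();print(s["time_s"],s["tcp_pos"].round(4),s["contact_force"].round(2))
c=capture("side");x,y,z=s["tcp_pos"]
im=cv2.resize(c["img"][190:235,215:260],None,fx=14,fy=14,interpolation=cv2.INTER_CUBIC);im0=im.copy()
def d(cx,cy,z,r,col):
    for a in np.linspace(0,2*np.pi,90):
        u=proj(c,(cx+r*np.cos(a),cy+r*np.sin(a),z)); cv2.circle(im,tuple(int(v) for v in ((u-[215,190]+.5)*14)),1,col,-1)
d(x,y,z-.0783,.014,(0,0,255)); d(x,y,z-.0283,.014,(0,0,255)); d(.5332,.0259,.06,.032,(0,255,0))
cv2.imwrite(sys.argv[1],cv2.resize(np.hstack([im0,im]),(800,400)))
E
python3 ov.py pics/a4.png
```

```text
7.6 [0.5327 0.0259 0.1464] [ 0.65 -0.95  0.33]
```

View pics/a4.png

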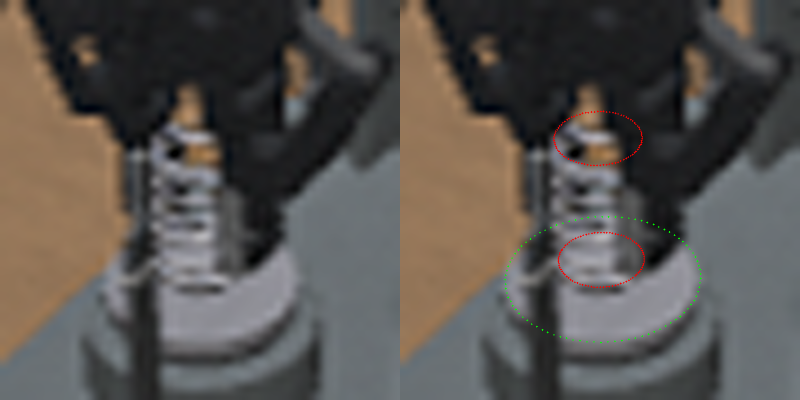

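Call:
{"fn": "play_rows", "kwargs": {
  "plan": [
    [[0, 0, -1, 0, 0, 0, 0.1], [0, 0, -2, 0, 0, 0, 0.1], [0, 0, -3, 0, 0, 0, 0.1], [0, 0, -4, 0, 0, 0, 0.1], [0, 0, -4, 0, 0, 0, 0.1]]
  ]
}}

```text
time_s: 8.15
tcp_pos: [0.5325, 0.0259, 0.1423]
orientation: [0.44, -0.554, 0.44, 0.554]
contact_force: [0.3, -1.7, -0.2]
opening: 0.0271
```

Call:
{"fn": "play_rows", "kwargs": {
  "plan": [
    [[0, 0, -0.7, 0, 0, 0, 0.1], [0, 0, -1.4, 0, 0, 0, 0.1], [0, 0, -2, 0, 0, 0, 0.1], [0, 0, -2, 0, 0, 0, 0.1]]
  ]
}}

```text
time_s: 8.55
tcp_pos: [0.5326, 0.0259, 0.1404]
orientation: [-0.44, 0.554, -0.44, -0.554]
contact_force: [0.4, 0.2, -0.6]
opening: 0.0276
```

```bash
python3 ov.py pics/a5.png
```

```text
8.55 [0.5326 0.0259 0.1404] [ 0.44  0.2  -0.56]
```

View pics/a5.png

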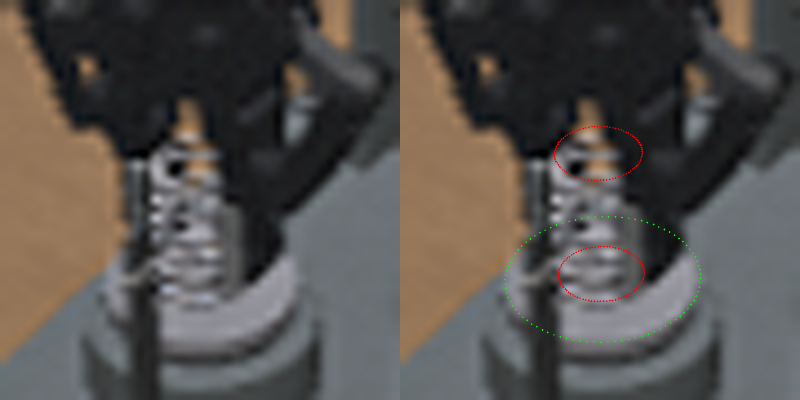

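Call:
{"fn": "play_rows", "kwargs": {
  "plan": [
    [[0, 0, -0.5, 0, 0, 0, 0.1], [0, 0, -1, 0, 0, 0, 0.1], [0, 0, -1.5, 0, 0, 0, 0.1], [0, 0, -1.5, 0, 0, 0, 0.1]]
  ]
}}

```text
time_s: 9.0
tcp_pos: [0.5326, 0.0259, 0.1389]
orientation: [-0.44, 0.554, -0.44, -0.554]
contact_force: [0.5, -0.5, -0.1]
opening: 0.0271
```

Call:
{"fn": "play_rows", "kwargs": {
  "plan": [
    [[0, 0, -0.3, 0, 0, 0, 0.1], [0, 0, -0.6, 0, 0, 0, 0.1], [0, 0, -0.6, 0, 0, 0, 0.1]]
  ]
}}

```text
time_s: 9.3
tcp_pos: [0.5326, 0.0259, 0.1383]
orientation: [-0.44, 0.554, -0.44, -0.554]
contact_force: [-0.1, -0.8, 0.0]
opening: 0.0268
```

Call:
{"fn": "play_rows", "kwargs": {
  "plan": [
    [[0, 0, -0.3, 0, 0, 0, 0.1], [0, 0, -0.6, 0, 0, 0, 0.1], [0, 0, -0.6, 0, 0, 0, 0.1]]
  ]
}}

```text
time_s: 9.6
tcp_pos: [0.5327, 0.0259, 0.138]
orientation: [-0.44, 0.554, -0.44, -0.554]
contact_force: [-1.6, 0.7, 3.4]
opening: 0.0269
```

Call:
{"fn": "play_rows", "kwargs": {
  "plan": [
    [[0, 0, -0.3, 0, 0, 0, 0.1], [0, 0, -0.6, 0, 0, 0, 0.1], [0, 0, -0.6, 0, 0, 0, 0.1]]
  ]
}}

```text
time_s: 9.9
tcp_pos: [0.5327, 0.0259, 0.1376]
orientation: [-0.44, 0.554, -0.44, -0.554]
contact_force: [-2.0, 0.7, 6.4]
opening: 0.027
```

Call:
{"fn": "play_rows", "kwargs": {
  "plan": [
    [[0, 0, 0.5, 0, 0, 0, 0.1], [0, 0, 0.5, 0, 0, 0, 0.36], [0, 0, 0.5, 0, 0, 0, 0.45], [0, 0, 0.5, 0, 0, 0, 0.6], [0, 0, 0.5, 0, 0, 0, 0.6], [0, 0, 5, 0, 0, 0, 0.6], [0, 0, 30, 0, 0, 0, 0.6], [0, 0, 65, 0, 0, 0, 0.6]]
  ]
}}

```text
time_s: 10.7
tcp_pos: [0.5316, 0.0256, 0.2015]
orientation: [0.439, -0.553, 0.441, 0.554]
contact_force: [0.1, 0.5, 0.4]
opening: 0.0511
```

Call:
{"fn": "play_rows", "kwargs": {
  "plan": [
    [[-15, 0, 45, 0, 0, 0, 0.7], [-30, 0, 95, 0, 0, 0, 0.7], [-30, 0, 145, 0, 0, 0, 0.7], [-30, 0, 195, 0, 0, 0, 0.7], [-30, 0, 245, 0, 0, 0, 0.7]]
  ]
}}

```text
time_s: 11.2
tcp_pos: [0.5017, 0.0256, 0.4479]
orientation: [-0.44, 0.554, -0.439, -0.554]
contact_force: [2.0, 0.4, -0.3]
opening: 0.0599
```

```bash
python3 - <<'E'
from h import *
s=sense();print(s["time_s"],s["tcp_pos"].round(4),s["contact_force"].round(2),s["opening"])
c=capture("side")
cv2.imwrite("pics/a6.png",cv2.resize(c["img"][60:270,180:360],(720,600*7//5*5//7) if 0 else (514,600),interpolation=cv2.INTER_CUBIC))
t=capture("top");cv2.imwrite("pics/a6t.png",cv2.resize(t["img"][110:225,205:290],None,fx=5,fy=5,interpolation=cv2.INTER_CUBIC))
E
```

```text
11.2 [0.5017 0.0256 0.4479] [ 2.    0.42 -0.33] 0.05987967693336958
```

View pics/a6.png

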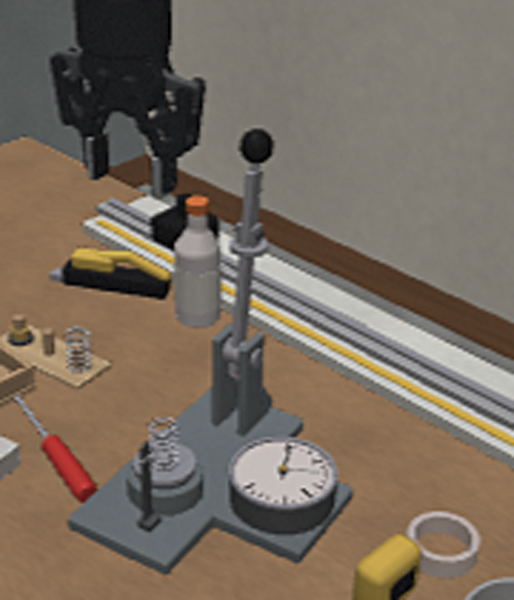

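View pics/a6t.png

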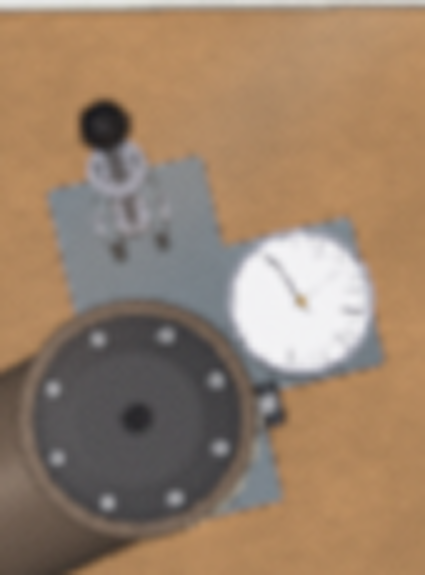

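Call:
{"fn": "play_rows", "kwargs": {
  "plan": [
    [[45, 9, 10, 0, 0, 0, 0.8], [90, 18, 15, 0, 0, 0, 0.8], [135, 27, 15, 0, 0, 0, 0.8], [175, 34, 15, 0, 0, 0, 0.8], [195, 38.3, 10, 0, 0, 0, 0.8], [195, 38.3, 0, 0, 0, 0, 0.8], [195, 38.3, 0, 0, 0, 0, 0.8]]
  ]
}}

```text
time_s: 12.0
tcp_pos: [0.6974, 0.0643, 0.4423]
orientation: [0.439, -0.553, 0.441, 0.555]
contact_force: [-0.3, -0.4, -0.3]
opening: 0.0682
```

```bash
python3 - <<'E'
from h import *
s=sense();print(s["time_s"],s["tcp_pos"].round(4),s["contact_force"].round(2),s["opening"])
c=capture("side")
x,y,z=s["tcp_pos"]; im=cv2.resize(c["img"][60:140,230:310],None,fx=7,fy=7,interpolation=cv2.INTER_CUBIC)
for p,col in(((x,y,z-.054),(0,0,255)),((.6968,.0639,.3433),(0,255,0))):
    u=proj(c,p);print(u);cv2.circle(im,tuple(int(v) for v in ((u-[230,60]+.5)*7)),3,col,-1)
cv2.imwrite("pics/a7.png",im)
E
```

```text
12.0 [0.6974 0.0643 0.4423] [-0.29 -0.35 -0.29] 0.0682444585291225
[269.96391975  95.25114939]
[269.49558124 110.60222274]
```

View pics/a7.png

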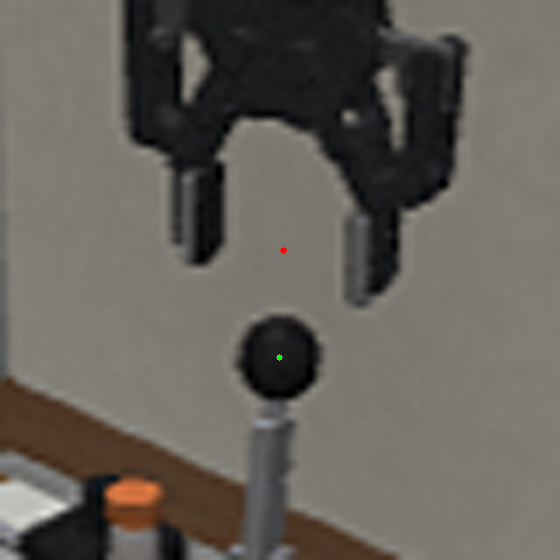

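Call:
{"fn": "play_rows", "kwargs": {
  "plan": [
    [[0, 0, -15, 0, 0, 0, 0.8], [0, 0, -30, 0, 0, 0, 0.8], [0, 0, -42, 0, 0, 0, 0.8], [0, 0, -42, 0, 0, 0, 0.8], [0, 0, -42, 0, 0, 0, 0.8]]
  ]
}}

```text
time_s: 12.55
tcp_pos: [0.6973, 0.0641, 0.4041]
orientation: [-0.44, 0.554, -0.439, -0.554]
contact_force: [-0.3, -0.2, 1.1]
opening: 0.0684
```

Call:
{"fn": "play_rows", "kwargs": {
  "plan": [
    [[0, 0, -4, 0, 0, 0, 0.8], [0, 0, -6.5, 0, 0, 0, 0.8], [0, 0, -6.5, 0, 0, 0, 0.6], [0, 0, -6.5, 0, 0, 0, 0.45], [0, 0, -6.5, 0, 0, 0, 0.2], [0, 0, -6.5, 0, 0, 0, 0.2], [0, 0, -6.5, 0, 0, 0, 0.2], [0, 0, -6.5, 0, 0, 0, 0.2]]
  ],
  "newtons": 45
}}

```text
time_s: 13.35
tcp_pos: [0.6977, 0.0647, 0.3969]
orientation: [-0.44, 0.554, -0.439, -0.554]
contact_force: [-2.0, 5.2, 3.1]
opening: 0.0317
```

```bash
python3 - <<'E'
from h import *
s=sense();print(s["time_s"],s["tcp_pos"].round(4),s["contact_force"].round(2),s["opening"])
c=capture("side")
im=cv2.resize(c["img"][60:140,230:310],None,fx=7,fy=7,interpolation=cv2.INTER_CUBIC)
cv2.imwrite("pics/a8.png",im)
E
```

```text
13.35 [0.6977 0.0647 0.3969] [-1.98  5.15  3.11] 0.03165680583173897
```

View pics/a8.png

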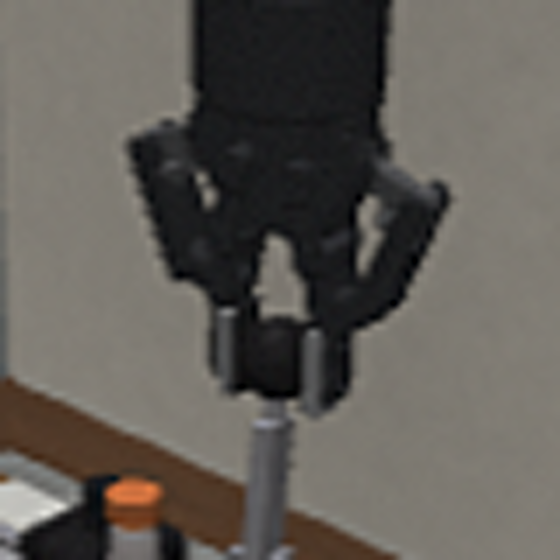

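```bash
cat > arc.py <<'E'
import numpy as np
t=np.array([np.cos(np.radians(13.09)),np.sin(np.radians(13.09))])
def d(p,p0):
    p,p0=np.radians(p),np.radians(p0); h=-.23*(np.cos(p)-np.cos(p0)); return np.r_[t*h,.23*(np.sin(p)-np.sin(p0))]*1000
if __name__=="__main__":
    p0=97
    for seq in ([95,91,87,83,79,75,71,67],[62,57,52,47,42,37,32,27],[23,20,17,15,13,11,10,9]):
        print([[round(x,1) for x in d(p,p0)] for p in seq]); p0=seq[-1]
E
python3 arc.py
```

```text
[[np.float64(-7.8), np.float64(-1.8), np.float64(0.8)], [np.float64(-23.4), np.float64(-5.4), np.float64(1.7)], [np.float64(-39.0), np.float64(-9.1), np.float64(1.4)], [np.float64(-54.6), np.float64(-12.7), np.float64(-0.0)], [np.float64(-70.0), np.float64(-16.3), np.float64(-2.5)], [np.float64(-85.3), np.float64(-19.8), np.float64(-6.1)], [np.float64(-100.2), np.float64(-23.3), np.float64(-10.8)], [np.float64(-114.8), np.float64(-26.7), np.float64(-16.6)]]
[[np.float64(-17.6), np.float64(-4.1), np.float64(-8.6)], [np.float64(-34.5), np.float64(-8.0), np.float64(-18.8)], [np.float64(-50.4), np.float64(-11.7), np.float64(-30.5)], [np.float64(-65.3), np.float64(-15.2), np.float64(-43.5)], [np.float64(-78.9), np.float64(-18.4), np.float64(-57.8)], [np.float64(-91.4), np.float64(-21.2), np.float64(-73.3)], [np.float64(-102.4), np.float64(-23.8), np.float64(-89.8)], [np.float64(-112.1), np.float64(-26.1), np.float64(-107.3)]]
[[np.float64(-6.6), np.float64(-1.5), np.float64(-14.5)], [np.float64(-10.9), np.float64(-2.5), np.float64(-25.8)], [np.float64(-14.6), np.float64(-3.4), np.float64(-37.2)], [np.float64(-16.8), np.float64(-3.9), np.float64(-44.9)], [np.float64(-18.7), np.float64(-4.3), np.float64(-52.7)], [np.float64(-20.3), np.float64(-4.7), np.float64(-60.5)], [np.float64(-21.0), np.float64(-4.9), np.float64(-64.5)], [np.float64(-21.7), np.float64(-5.0), np.float64(-68.4)]]
```

Call:
{"fn": "play_rows", "kwargs": {
  "plan": [
    [[-7.8, -1.8, 0.8, 0, 0, 0, 0.2], [-23.4, -5.4, 1.7, 0, 0, 0, 0.2], [-39, -9.1, 1.4, 0, 0, 0, 0.2], [-54.6, -12.7, 0, 0, 0, 0, 0.2], [-70, -16.3, -2.5, 0, 0, 0, 0.2], [-85.3, -19.8, -6.1, 0, 0, 0, 0.2], [-100.2, -23.3, -10.8, 0, 0, 0, 0.2], [-114.8, -26.7, -16.6, 0, 0, 0, 0.2]]
  ]
}}

```text
time_s: 14.2
tcp_pos: [0.5829, 0.0382, 0.3809]
orientation: [-0.441, 0.554, -0.438, -0.553]
contact_force: [-2.1, 7.5, 4.6]
opening: 0.0321
```

Call:
{"fn": "play_rows", "kwargs": {
  "plan": [
    [[-17.6, -3.6, -8.6, 0, 0, 0, 0.2], [-34.6, -7, -18.8, 0, 0, 0, 0.2], [-50.6, -10.7, -30.5, 0, 0, 0, 0.2], [-65.5, -14.2, -43.5, 0, 0, 0, 0.2], [-79.1, -17.4, -57.8, 0, 0, 0, 0.2], [-91.6, -20.2, -73.3, 0, 0, 0, 0.2], [-102.6, -22.8, -89.8, 0, 0, 0, 0.2], [-112.3, -25.1, -107.3, 0, 0, 0, 0.2]]
  ]
}}

```text
time_s: 15.0
tcp_pos: [0.4705, 0.0125, 0.2728]
orientation: [-0.44, 0.554, -0.439, -0.553]
contact_force: [3.5, 6.0, 0.3]
opening: 0.0325
```

Call:
{"fn": "play_rows", "kwargs": {
  "plan": [
    [[-6.6, -1.5, -14.5, 0, 0, 0, 0.2], [-10.9, -2.5, -25.8, 0, 0, 0, 0.2], [-14.6, -3.4, -37.2, 0, 0, 0, 0.2], [-16.8, -3.9, -44.9, 0, 0, 0, 0.2], [-18.7, -4.3, -52.7, 0, 0, 0, 0.2], [-20.3, -4.7, -60.5, 0, 0, 0, 0.2], [-21, -4.9, -64.5, 0, 0, 0, 0.2], [-21, -4.9, -64.5, 0, 0, 0, 0.2]]
  ]
}}

```text
time_s: 15.8
tcp_pos: [0.4496, 0.0076, 0.2075]
orientation: [0.44, -0.554, 0.44, 0.554]
contact_force: [-1.5, 5.8, 3.0]
opening: 0.0316
```

```bash
cat > lk.py <<'E'
from h import *
import sys
s=sense();print(s["time_s"],s["tcp_pos"].round(4),s["contact_force"].round(2),s["opening"])
c=capture("side")
a=cv2.resize(c["img"][180:240,195:255],None,fx=10,fy=10,interpolation=cv2.INTER_CUBIC)
b=cv2.resize(c["img"][205:245,255:305],None,fx=8,fy=8,interpolation=cv2.INTER_CUBIC)
cv2.imwrite(f"pics/{sys.argv[1]}.png",a);cv2.imwrite(f"pics/{sys.argv[1]}d.png",b)
t=capture("top");cv2.imwrite(f"pics/{sys.argv[1]}t.png",cv2.resize(t["img"][145:195,240:290],None,fx=10,fy=10,interpolation=cv2.INTER_CUBIC))
np.save(f"c_{sys.argv[1]}.npy",c,allow_pickle=True)
E
python3 lk.py b1
```

```text
15.8 [0.4496 0.0076 0.2075] [-1.53  5.82  3.04] 0.03164532520765612
```

View pics/b1.png

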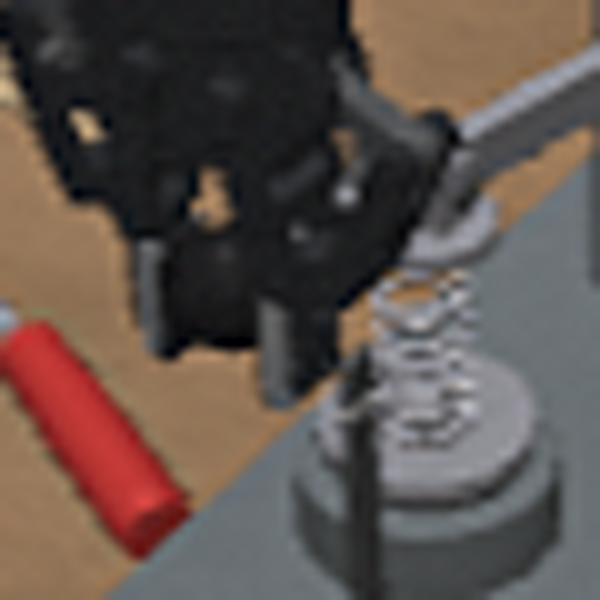

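View pics/b1d.png

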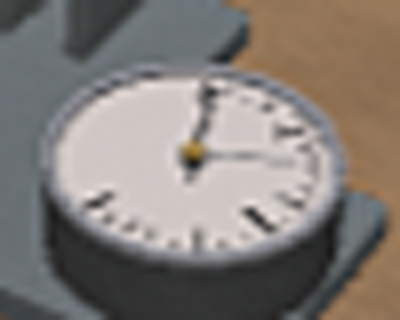

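View pics/b1t.png

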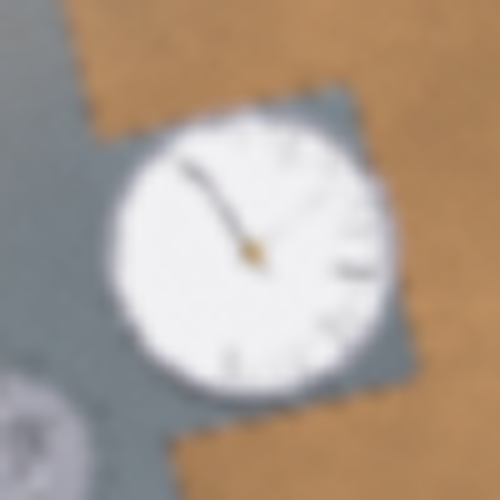

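```bash
python3 - <<'E'
from arc import d
p0=9.74
for seq in ([9,8,7.2,6.5,5.8,5.1,4.5,4],[3.6,3.2,2.8,2.5,2.2,1.9,1.6,1.6]):
    print([[float(round(x,1)) for x in d(p,p0)] for p in seq]); p0=seq[-1]
E
```

```text
[[-0.5, -0.1, -2.9], [-1.0, -0.2, -6.9], [-1.5, -0.3, -10.1], [-1.8, -0.4, -12.9], [-2.1, -0.5, -15.7], [-2.3, -0.5, -18.5], [-2.5, -0.6, -20.9], [-2.7, -0.6, -22.9]]
[[-0.1, -0.0, -1.6], [-0.2, -0.0, -3.2], [-0.3, -0.1, -4.8], [-0.3, -0.1, -6.0], [-0.4, -0.1, -7.2], [-0.4, -0.1, -8.4], [-0.5, -0.1, -9.6], [-0.5, -0.1, -9.6]]
```

Call:
{"fn": "play_rows", "kwargs": {
  "plan": [
    [[-0.5, 0.4, -2.9, 0, 0, 0, 0.2], [-1, 0.8, -6.9, 0, 0, 0, 0.2], [-1.5, 0.7, -10.1, 0, 0, 0, 0.2], [-1.8, 0.6, -12.9, 0, 0, 0, 0.2], [-2.1, 0.5, -15.7, 0, 0, 0, 0.2], [-2.3, 0.5, -18.5, 0, 0, 0, 0.2], [-2.5, 0.4, -20.9, 0, 0, 0, 0.2], [-2.7, 0.4, -22.9, 0, 0, 0, 0.2]]
  ]
}}

```text
time_s: 16.7
tcp_pos: [0.4466, 0.0073, 0.1849]
orientation: [-0.439, 0.554, -0.44, -0.554]
contact_force: [2.3, -5.9, 2.7]
opening: 0.0316
```

Call:
{"fn": "play_rows", "kwargs": {
  "plan": [
    [[-0.1, 0, -1.6, 0, 0, 0, 0.2], [-0.2, 0, -3.2, 0, 0, 0, 0.2], [-0.3, -0.1, -4.8, 0, 0, 0, 0.2], [-0.3, -0.1, -6, 0, 0, 0, 0.2], [-0.4, -0.1, -7.2, 0, 0, 0, 0.2], [-0.4, -0.1, -8.4, 0, 0, 0, 0.2], [-0.5, -0.1, -9.6, 0, 0, 0, 0.2], [-0.5, -0.1, -9.6, 0, 0, 0, 0.2]]
  ]
}}

```text
time_s: 17.5
tcp_pos: [0.4462, 0.0072, 0.1755]
orientation: [-0.439, 0.554, -0.44, -0.554]
contact_force: [1.3, -5.4, 4.1]
opening: 0.0314
```

```bash
python3 lk.py b2
```

```text
17.5 [0.4462 0.0072 0.1755] [ 1.26 -5.41  4.05] 0.031447826182037966
```

View pics/b2.png

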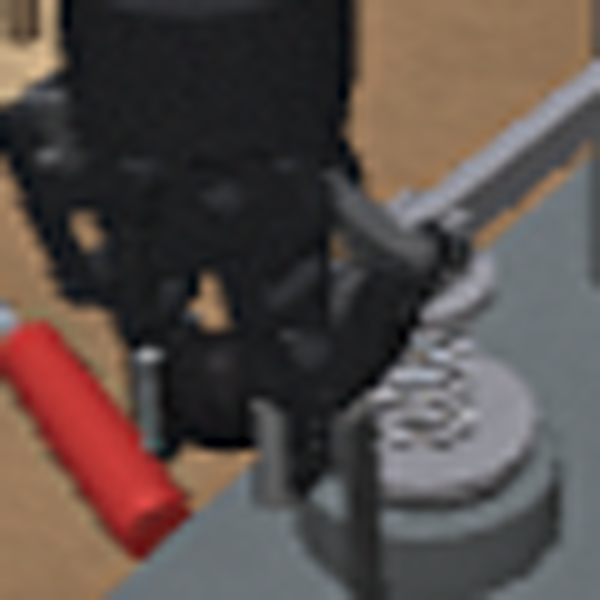

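View pics/b2t.png

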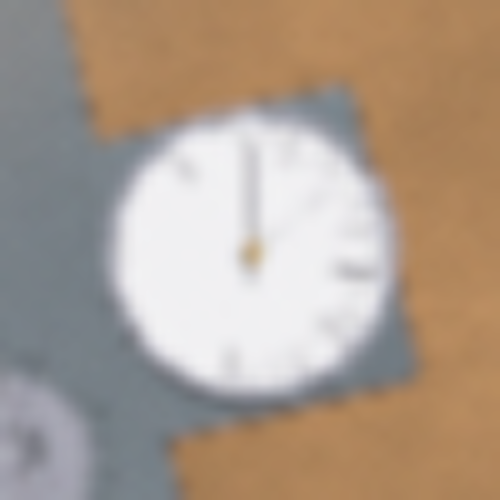

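View pics/b2d.png

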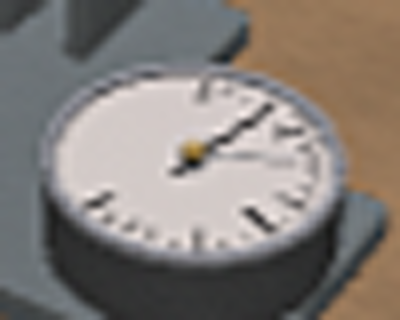

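```bash
cat > up.py <<'E'
from h import *
import sys
def T(l,yaw=-1.34227):
    c,n=np.cos(yaw),np.sin(yaw); return (.53317+c*l[0]-n*l[1],.02588+n*l[0]+c*l[1],l[2])
def ov(name,phis,out):
    c=np.load(f"c_{name}.npy",allow_pickle=True).item(); ims=[]
    for ph in phis:
        p=np.radians(ph); im=cv2.resize(c["img"][175:225,215:265],None,fx=8,fy=8,interpolation=cv2.INTER_CUBIC)
        def dot(l,col):
            u=proj(c,T(l)); cv2.circle(im,tuple(int(v) for v in ((u-[215,175]+.5)*8)),1,col,-1)
        for a in np.linspace(0,2*np.pi,60):
            dot((.02*np.cos(a),.14-.14*np.cos(p)+.02*np.sin(a),.096+.14*np.sin(p)),(0,0,255))
        for r in np.linspace(.05,.2,60):
            for x in(-.005,.005):
                for dz,col in((-.01,(0,255,0)),(.01,(255,255,0))):
                    dot((x,.14-r*np.cos(p)+dz*np.sin(p),.115+r*np.sin(p)+dz*np.cos(p)),col)
        ims.append(im)
    cv2.imwrite(out,np.hstack(ims)) if len(ims)==2 else cv2.imwrite(out,cv2.resize(np.hstack(ims),None,fx=.65,fy=.65))
if __name__=="__main__":
    ov(sys.argv[1],[float(x) for x in sys.argv[2].split(",")],sys.argv[3])
E
python3 up.py b1 9.7,12 pics/o1.png; python3 up.py b2 1.7,4 pics/o2.png
```

```text
(no output)
```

View pics/o1.png

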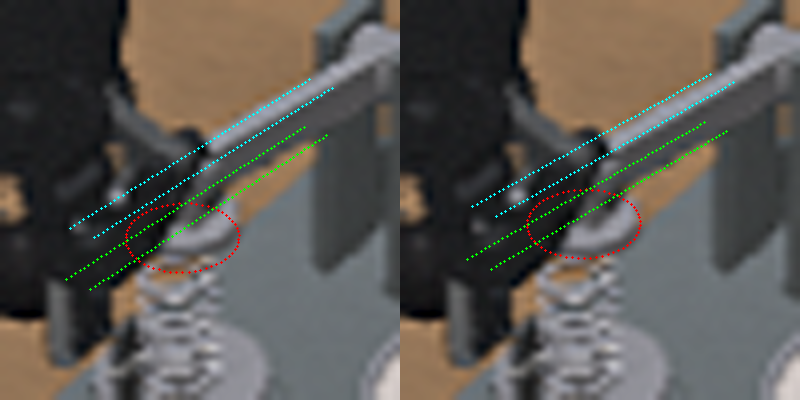

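View pics/o2.png

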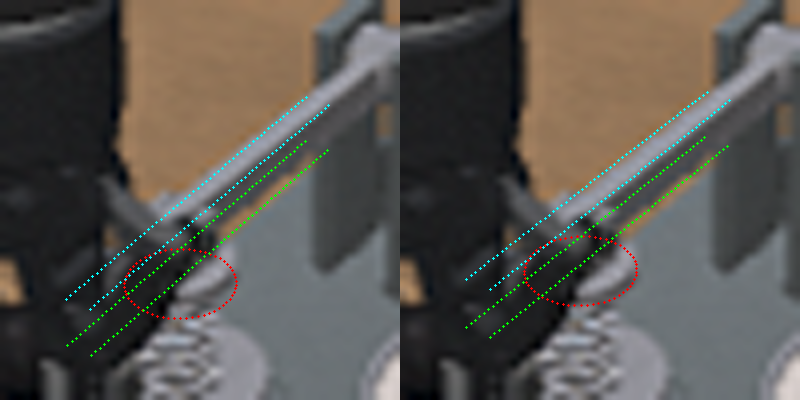

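Call:
{"fn": "play_rows", "kwargs": {
  "plan": [
    [[0, 0, 0, 0, 0, 0, 0.2], [-0.2, -0.3, -1.5, 0, 0, 0, 0.2], [-0.2, -0.5, -3, 0, 0, 0, 0.2], [-0.3, -0.5, -4.5, 0, 0, 0, 0.2], [-0.3, -0.5, -6, 0, 0, 0, 0.2], [-0.3, -0.5, -6, 0, 0, 0, 0.2]]
  ],
  "newtons": 60
}}

```text
time_s: 18.2
tcp_pos: [0.446, 0.0071, 0.1696]
orientation: [-0.439, 0.554, -0.44, -0.554]
contact_force: [-0.6, -2.7, 6.6]
opening: 0.0319
```

```bash
cat > dl.py <<'E'
# pointer angle in top image: darkest ray, on the rectified dial
from h import *
def T(l,yaw=-1.34227):
    c,n=np.cos(yaw),np.sin(yaw); return (.53317+c*l[0]-n*l[1],.02588+n*l[0]+c*l[1],l[2])
def prof(c,r0=.012,r1=.034,dz=.058):
    g=cv2.cvtColor(c["img"],cv2.COLOR_BGR2GRAY).astype(np.float32)
    th=np.arange(-.4,5.6,.02); out=[]
    for a in th:
        # from above clockwise; zero direction unknown -> measure from tester +y
        v=[]
        for r in np.linspace(r0,r1,12):
            u=proj(c,T((.108+r*np.sin(a),.055+r*np.cos(a),dz))); v.append(cv2.getRectSubPix(g,(1,1),(float(u[0]),float(u[1])))[0,0])
        out.append(np.mean(v))
    return th,np.array(out)
def show(c):
    th,p=prof(c); b=np.median(p)
    i=[k for k in range(1,len(p)-1) if p[k]<=p[k-1] and p[k]<p[k+1] and p[k]<b-8]
    return [(round(float(th[k]),2),round(float(b-p[k]))) for k in i]
E
python3 - <<'E'
from dl import *
c=np.load("c3_side.npy",allow_pickle=True).item();
print("side zero",show(np.load("c_side.npy",allow_pickle=True).item()),"top zero",show(np.load("c_top.npy",allow_pickle=True).item()))
print("b1",show(np.load("c_b1.npy",allow_pickle=True).item())); print("b2",show(np.load("c_b2.npy",allow_pickle=True).item()))
E
python3 lk.py b3
python3 - <<'E'
from dl import *
print("b3",show(np.load("c_b3.npy",allow_pickle=True).item())); 
E
python3 up.py b3 0.3,2.3 pics/o3.png
```

```text
side zero [(0.62, 8), (2.04, 9)] top zero []
b1 [(-0.36, 81), (0.98, 28), (2.04, 9), (2.8, 10)]
b2 [(0.26, 99), (0.98, 28), (2.04, 9), (3.3, 9)]
18.2 [0.446  0.0071 0.1696] [-0.58 -2.66  6.63] 0.03192970830286101
b3 [(0.7, 110), (2.04, 10)]
```

View pics/o3.png

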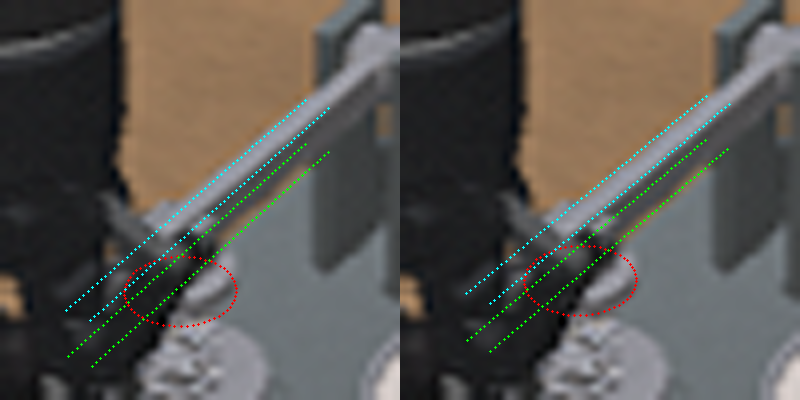

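View pics/b3t.png

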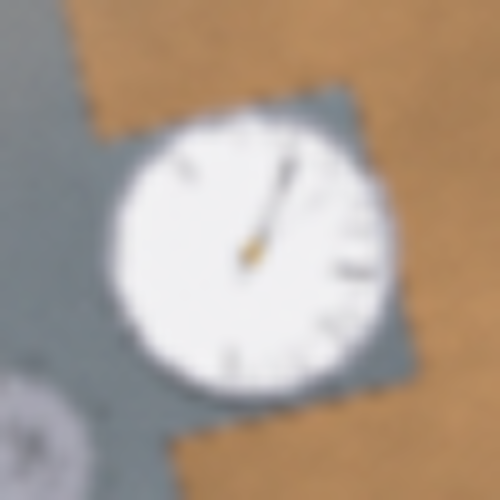

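View pics/b3.png

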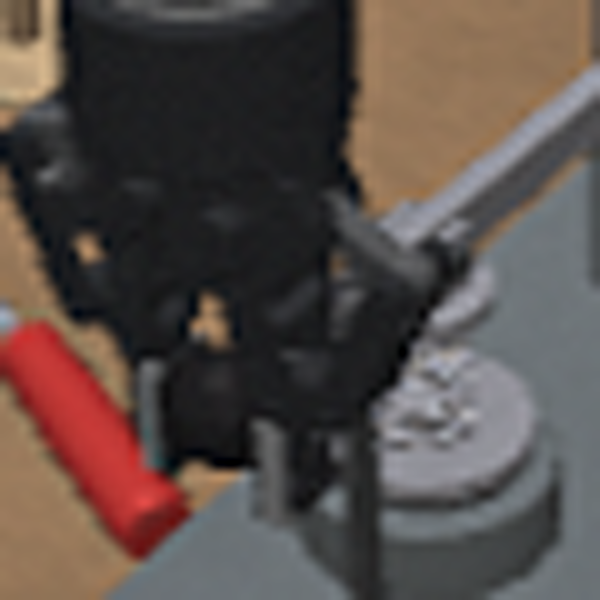

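Call:
{"fn": "play_rows", "kwargs": {
  "plan": [
    [[0, 0, -1.5, 0, 0, 0, 0.2], [0, 0, -3, 0, 0, 0, 0.2], [0, 0, -4.2, 0, 0, 0, 0.2], [0, 0, -5.4, 0, 0, 0, 0.2], [0, 0, -6.4, 0, 0, 0, 0.2], [0, 0, -6.4, 0, 0, 0, 0.2], [0, 0, -6.4, 0, 0, 0, 0.2]]
  ]
}}

```text
time_s: 19.0
tcp_pos: [0.4464, 0.0072, 0.1635]
orientation: [-0.439, 0.554, -0.439, -0.554]
contact_force: [0.6, -3.1, 8.2]
opening: 0.0314
```

```bash
python3 lk.py b4
python3 - <<'E'
from dl import *
print("b4",show(np.load("c_b4.npy",allow_pickle=True).item())); 
E
python3 up.py b4 0,1 pics/o4.png
```

```text
19.0 [0.4464 0.0072 0.1635] [ 0.57 -3.12  8.23] 0.031403878840867844
b4 [(1.14, 111), (2.04, 9)]
```

View pics/o4.png

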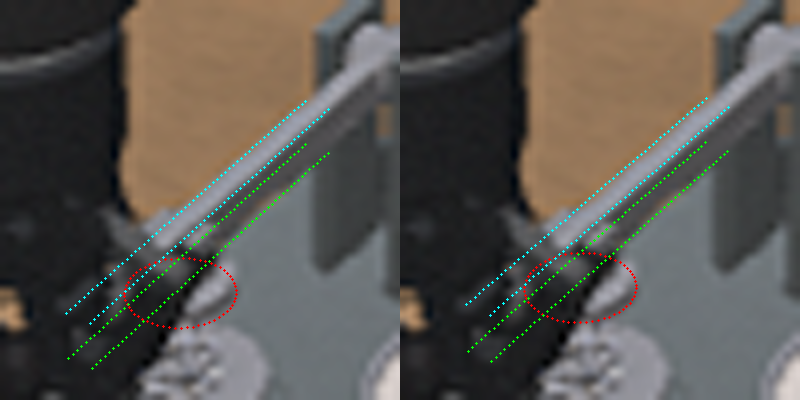

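View pics/b4t.png

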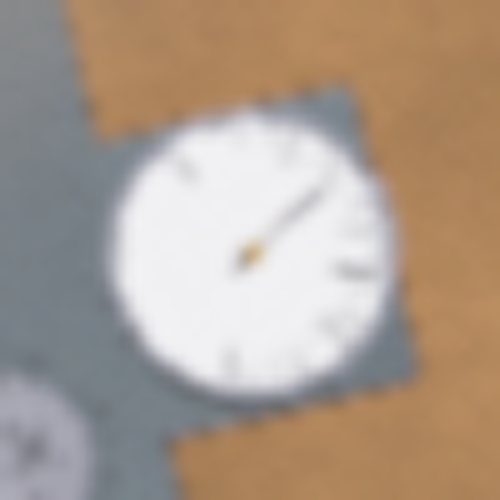

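View pics/b4.png

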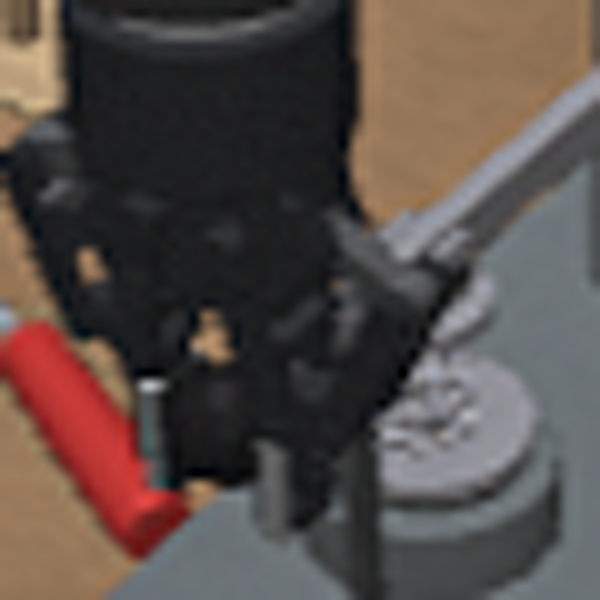

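Call:
{"fn": "play_rows", "kwargs": {
  "plan": [
    [[0, 0, -1, 0, 0, 0, 0.2], [0, 0, -2, 0, 0, 0, 0.2], [0, 0, -2.7, 0, 0, 0, 0.2], [0, 0, -2.7, 0, 0, 0, 0.2]]
  ]
}}

```text
time_s: 19.5
tcp_pos: [0.4467, 0.0072, 0.1609]
orientation: [-0.44, 0.554, -0.439, -0.553]
contact_force: [1.2, -4.1, 8.4]
opening: 0.0315
```

```bash
python3 lk.py b5
cat >> dl.py <<'E'
def fine(c,g):
    th,p=prof(c); 
    m=np.abs(th-g)<.16; w=np.clip(np.median(p)-p[m],0,None); return float((th[m]*w).sum()/w.sum())
E
python3 - <<'E'
from dl import *
L=lambda n:np.load(f"c_{n}.npy",allow_pickle=True).item()
print("b5",show(L("b5")))
for n,g in(("b2",.26),("b3",.70),("b4",1.14),("b5",1.36)): print(n,(fine(L(n),g)+.36)/.2)
E
python3 up.py b5 0,0.5 pics/o5.png
```

```text
19.5 [0.4467 0.0072 0.1609] [ 1.24 -4.08  8.38] 0.03154710718711357
b5 [(1.26, 124), (2.04, 8)]
b2 3.084885760066056
b3 5.2748962812398466
b4 7.495066173058633
b5 8.344070025552105
```

View pics/o5.png

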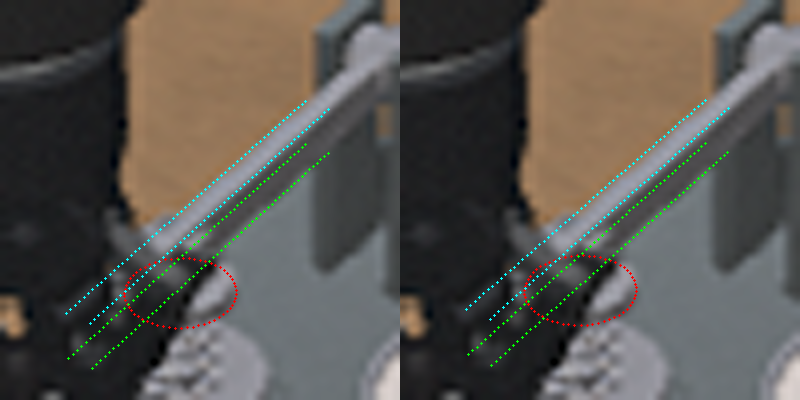

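View pics/b5d.png

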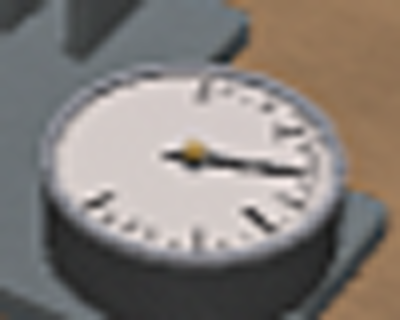

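View pics/b5t.png

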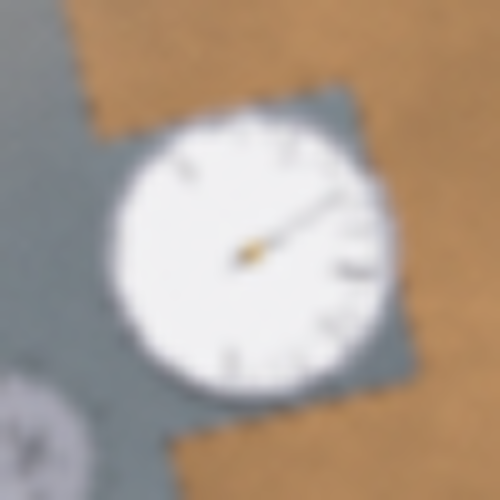

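Call:
{"fn": "play_rows", "kwargs": {
  "plan": [
    [[0, 0, -0.4, 0, 0, 0, 0.2], [0, 0, -0.8, 0, 0, 0, 0.2], [0, 0, -0.8, 0, 0, 0, 0.2], [0, 0, -0.8, 0, 0, 0, 0.2]]
  ]
}}

```text
time_s: 20.0
tcp_pos: [0.4466, 0.0072, 0.1602]
orientation: [-0.44, 0.554, -0.439, -0.553]
contact_force: [1.1, -2.4, 9.0]
opening: 0.0318
```

```bash
python3 lk.py b6
python3 - <<'E'
from dl import *
L=lambda n:np.load(f"c_{n}.npy",allow_pickle=True).item()
print("b6",show(L("b6")),(fine(L("b6"),show(L("b6"))[0][0])+.36)/.2)
c=L("b6");im=cv2.resize(c["img"][185:245,200:260],None,fx=10,fy=10,interpolation=cv2.INTER_CUBIC)
cv2.imwrite("pics/b6l.png",np.clip(im.astype(float)*2,0,255).astype(np.uint8))
E
```

```text
20.0 [0.4466 0.0072 0.1602] [ 1.14 -2.38  8.99] 0.03176658041317808
b6 [(1.3, 125)] 8.27018714377643
```

View pics/b6l.png

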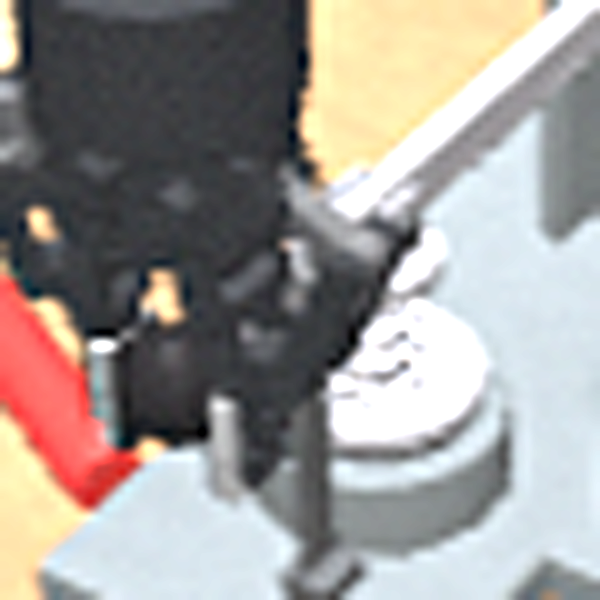

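```bash
cat > pt.py <<'E'
from dl import *
from scipy.ndimage import gaussian_filter1d
def pk(c,lo=-.6,hi=2.6,r0=.008,r1=.026,dz=.058):
    g=cv2.cvtColor(c["img"],cv2.COLOR_BGR2GRAY).astype(np.float32)
    th=np.arange(lo,hi,.01); P=[]
    for a in th:
        v=[]
        for r in np.linspace(r0,r1,14):
            u=proj(c,T((.108+r*np.sin(a),.055+r*np.cos(a),dz)));u0=np.floor(u).astype(int);f=u-u0
            w=g[u0[1]:u0[1]+2,u0[0]:u0[0]+2];v.append((w[0,0]*(1-f[0])+w[0,1]*f[0])*(1-f[1])+(w[1,0]*(1-f[0])+w[1,1]*f[0])*f[1])
        P.append(np.mean(v))
    P=gaussian_filter1d(np.array(P),6);d=np.clip(np.percentile(P,70)-P,0,None);i=d.argmax()
    s=slice(max(0,i-15),i+16);w=np.clip(d[s]-.3*d[i],0,None);return float((th[s]*w).sum()/w.sum())
if __name__=="__main__":
    import sys
    for n in sys.argv[1:]:
        c=np.load(f"c_{n}.npy",allow_pickle=True).item();print(n,[round(pk(c,r0=a,r1=b),3) for a,b in((.008,.022),(.012,.026),(.014,.032))])
E
python3 pt.py b1 b2 b3 b4 b5 b6
python3 - <<'E'
from pt import *
c=capture("top"); print("top",[round(pk(c,r0=a,r1=b),3) for a,b in((.008,.022),(.012,.026),(.014,.032))])
t=np.load("c3_top.npy",allow_pickle=True).item(); print("top zero",[round(pk(t,r0=a,r1=b),3) for a,b in((.008,.022),(.012,.026),(.014,.032))])
E
```

```text
b1 [-0.362, -0.347, -0.348]
b2 [0.271, 0.262, 0.264]
b3 [0.743, 0.733, 0.707]
b4 [1.19, 1.169, 1.15]
b5 [1.272, 1.252, 1.251]
b6 [1.321, 1.317, 1.299]
top [1.319, 1.301, 1.291]
top zero [-0.475, -0.471, -0.466]
```

```bash
cat > rect.py <<'E'
from pt import *
import sys
def rect(c,out,dz=.058):
    N=600; sc=.056/300
    src=[];dst=[]
    for a,b in((-.05,-.05),(.05,-.05),(.05,.05),(-.05,.05)):
        src.append(proj(c,T((.108+a,.055+b,dz)))); dst.append((300+a/sc,300-b/sc))
    H=cv2.getPerspectiveTransform(np.float32(src),np.float32(dst))
    im=cv2.warpPerspective(c["img"],H,(N,N),flags=cv2.INTER_CUBIC); return im
if __name__=="__main__":
    c=np.load(f"c_{sys.argv[1]}.npy",allow_pickle=True).item(); im=rect(c,0)
    for F in range(0,21):
        a=-.36+.2*F
        cv2.circle(im,(int(300+270*np.sin(a)),int(300-270*np.cos(a))),2 if F%4 else 5,(0,0,255),-1)
    cv2.imwrite(sys.argv[2],im)
E
python3 rect.py b6 pics/r6.png
```

```text
(no output)
```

View pics/r6.png

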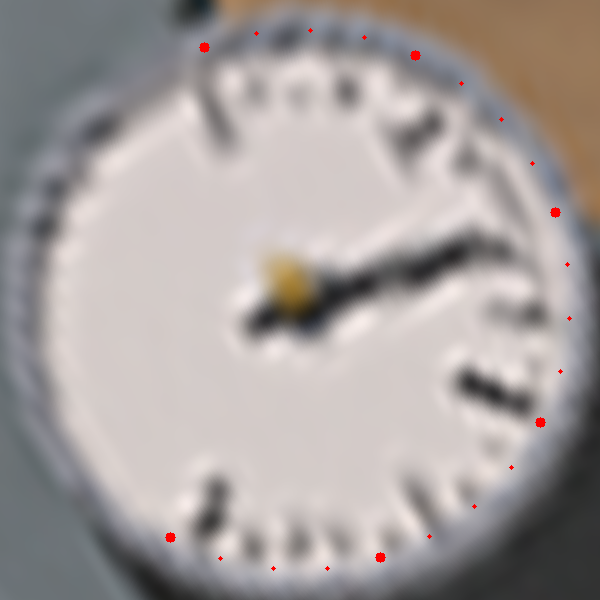

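```bash
python3 - <<'E'
import numpy as np
from scipy.optimize import least_squares
t={0:(215,115),5:(418,133),10:(518,312),12:(493,393),15:(420,492),20:(212,508)}
def f(p):
    o=[]
    for F,(x,y) in t.items():
        a=p[3]+.2*F; r=p[2]*(p[4] if F in(5,10,15) else 1); o+= [p[0]+r*np.sin(a)-x,p[1]-r*np.cos(a)-y]
    return o
r=least_squares(f,(292,308,200,-.36,1));print(r.x,np.round(r.fun,1))
cx,cy,R,z,_=r.x
for q in((505,243),(460,258)): print((np.arctan2(q[0]-cx,cy-q[1])-z)/.2)
print((np.arctan2(505-255,325-243)-z)/.2)
E
```

```text
[301.62971337 311.48968501 212.90504897  -0.42673167   1.01028929] [-1.5  2.7  0.3 -2.2 -1.3  0.   4.5  1.9 -2.6  0.8  0.6 -3.1]
8.363423300478342
8.359035180201465
8.402925473162108
```

Call:
{"fn": "play_rows", "kwargs": {
  "plan": [
    [[0, 0, -0.3, 0, 0, 0, 0.2], [0, 0, -0.6, 0, 0, 0, 0.2], [0, 0, -0.6, 0, 0, 0, 0.2], [0, 0, -0.6, 0, 0, 0, 0.2], [0, 0, -0.6, 0, 0, 0, 0.2], [0, 0, -0.6, 0, 0, 0, 0.2], [0, 0, -0.6, 0, 0, 0, 0.2], [0, 0, -0.6, 0, 0, 0, 0.2]]
  ]
}}

```text
time_s: 20.95
tcp_pos: [0.4467, 0.0072, 0.1596]
orientation: [-0.44, 0.554, -0.439, -0.553]
contact_force: [0.6, -2.9, 8.2]
opening: 0.0316
```

```bash
python3 lk.py b7; python3 pt.py b6 b7; python3 rect.py b7 pics/r7.png; python3 up.py b7 0,1 pics/o7.png
python3 - <<'E'
from h import *
c=capture("side"); t=capture("top")
for x in(c,t):
    for l in("lever_edge","height_line"): print(l,[(np.round(q["point"],4).tolist(),round(q["conf"],2)) for q in spot_point(x,l)[:2]])
E
```

```text
20.95 [0.4467 0.0072 0.1596] [ 0.59 -2.86  8.23] 0.03155330966096249
b6 [1.321, 1.317, 1.299]
b7 [1.368, 1.349, 1.341]
lever_edge [([0.6737, 0.0578, 0.1143], 0.75), ([0.4855, 0.0132, 0.104], 0.65)]
height_line [([0.4883, -0.0001, 0.1025], 0.6)]
lever_edge [([0.48, 0.0087, 0.1044], 0.77)]
height_line [([0.4884, 0.0075, 0.1059], 0.96), ([0.4599, -0.2428, 0.0103], 0.67)]
```

View pics/r7.png

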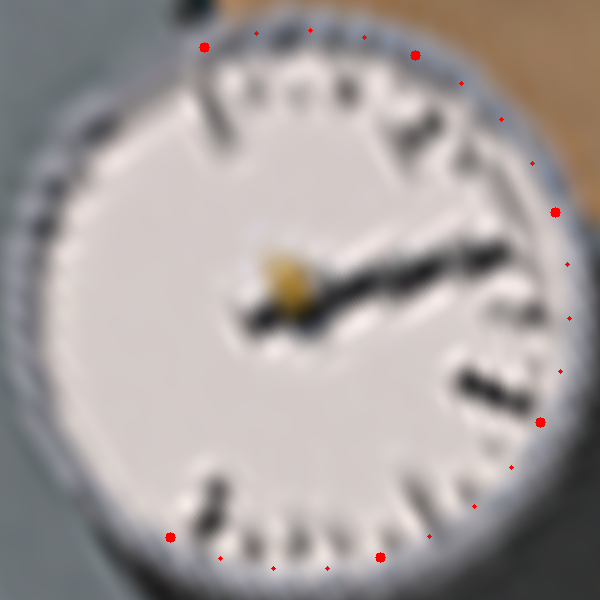

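View pics/o7.png

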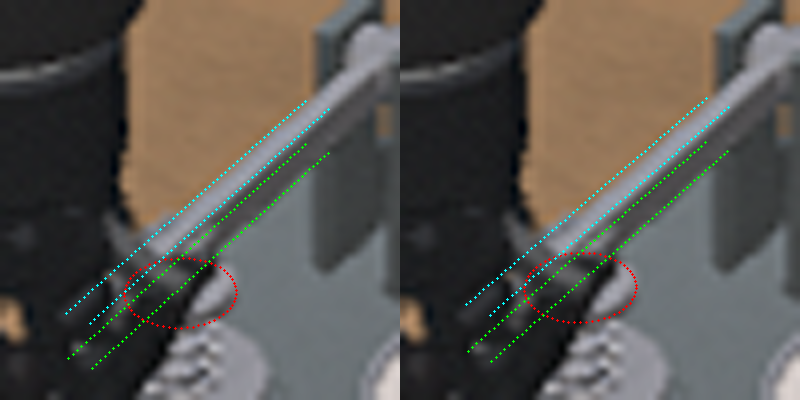

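Call:
{"fn": "play_rows", "kwargs": {
  "plan": [
    [[0, 0, -0.1, 0, 0, 0, 0.2], [0, 0, -0.1, 0, 0, 0, 0.2], [0, 0, -0.1, 0, 0, 0, 0.2], [0, 0, -0.1, 0, 0, 0, 0.2], [0, 0, -0.1, 0, 0, 0, 0.2], [0, 0, -0.1, 0, 0, 0, 0.2], [0, 0, -0.1, 0, 0, 0, 0.2], [0, 0, -0.1, 0, 0, 0, 0.2]]
  ]
}}

```text
time_s: 22.15
tcp_pos: [0.4466, 0.0072, 0.1595]
orientation: [-0.44, 0.554, -0.439, -0.553]
contact_force: [2.3, -2.4, 8.3]
opening: 0.0317
```

Call:
{"fn": "play_rows", "kwargs": {
  "plan": [
    [[0, 0, 0, 0, 0, 0, 0.2], [0, 0, 0, 0, 0, 0, 0.2], [0, 0, 0, 0, 0, 0, 0.2], [0, 0, 0, 0, 0, 0, 0.2], [0, 0, 0, 0, 0, 0, 0.2], [0, 0, 0, 0, 0, 0, 0.2], [0, 0, 0, 0, 0, 0, 0.2], [0, 0, 0, 0, 0, 0, 0.2]]
  ]
}}

```text
time_s: 22.95
tcp_pos: [0.4467, 0.0072, 0.1595]
orientation: [-0.44, 0.554, -0.439, -0.553]
contact_force: [1.0, -2.9, 8.2]
opening: 0.0317
```

```bash
python3 lk.py b8; python3 pt.py b8; python3 - <<'E'
from arc import d
p0=-.2
for seq in ([0.3,.8,1.3,1.8,2.4,3,3.6,4.2],[5,5.8,6.6,7.6,8.8,10,12,14],[17,20,23,27,31,35,39,43],[47,51,55,59,63,67,71,75],[78,81,84,87,89,91,92.5,93.5]):
    print([[float(round(x,1)) for x in d(p,p0)]+[0,0,0,.2] for p in seq]); p0=seq[-1]
E
```

```text
22.95 [0.4467 0.0072 0.1595] [ 1.04 -2.9   8.16] 0.03174498569796037
b8 [1.369, 1.358, 1.351]
[[0.0, 0.0, 2.0, 0, 0, 0, 0.2], [0.0, 0.0, 4.0, 0, 0, 0, 0.2], [0.1, 0.0, 6.0, 0, 0, 0, 0.2], [0.1, 0.0, 8.0, 0, 0, 0, 0.2], [0.2, 0.0, 10.4, 0, 0, 0, 0.2], [0.3, 0.1, 12.8, 0, 0, 0, 0.2], [0.4, 0.1, 15.2, 0, 0, 0, 0.2], [0.6, 0.1, 17.6, 0, 0, 0, 0.2]]
[[0.3, 0.1, 3.2, 0, 0, 0, 0.2], [0.5, 0.1, 6.4, 0, 0, 0, 0.2], [0.9, 0.2, 9.6, 0, 0, 0, 0.2], [1.4, 0.3, 13.6, 0, 0, 0, 0.2], [2.0, 0.5, 18.3, 0, 0, 0, 0.2], [2.8, 0.7, 23.1, 0, 0, 0, 0.2], [4.3, 1.0, 31.0, 0, 0, 0, 0.2], [6.1, 1.4, 38.8, 0, 0, 0, 0.2]]
[[3.1, 0.7, 11.6, 0, 0, 0, 0.2], [6.9, 1.6, 23.0, 0, 0, 0, 0.2], [11.2, 2.6, 34.2, 0, 0, 0, 0.2], [17.8, 4.1, 48.8, 0, 0, 0, 0.2], [25.3, 5.9, 62.8, 0, 0, 0, 0.2], [33.9, 7.9, 76.3, 0, 0, 0, 0.2], [43.3, 10.1, 89.1, 0, 0, 0, 0.2], [53.5, 12.4, 101.2, 0, 0, 0, 0.2]]
[[11.1, 2.6, 11.4, 0, 0, 0, 0.2], [22.9, 5.3, 21.9, 0, 0, 0, 0.2], [35.3, 8.2, 31.5, 0, 0, 0, 0.2], [48.5, 11.3, 40.3, 0, 0, 0, 0.2], [62.1, 14.4, 48.1, 0, 0, 0, 0.2], [76.3, 17.7, 54.9, 0, 0, 0, 0.2], [90.9, 21.1, 60.6, 0, 0, 0, 0.2], [105.9, 24.6, 65.3, 0, 0, 0, 0.2]]
[[11.4, 2.7, 2.8, 0, 0, 0, 0.2], [22.9, 5.3, 5.0, 0, 0, 0, 0.2], [34.6, 8.0, 6.6, 0, 0, 0, 0.2], [46.3, 10.8, 7.5, 0, 0, 0, 0.2], [54.1, 12.6, 7.8, 0, 0, 0, 0.2], [61.9, 14.4, 7.8, 0, 0, 0, 0.2], [67.8, 15.8, 7.6, 0, 0, 0, 0.2], [71.7, 16.7, 7.4, 0, 0, 0, 0.2]]
```

Call:
{"fn": "play_rows", "kwargs": {
  "plan": [
    [[0, 0, 2, 0, 0, 0, 0.2], [0, 0, 4, 0, 0, 0, 0.2], [0.1, 0, 6, 0, 0, 0, 0.2], [0.1, 0, 8, 0, 0, 0, 0.2], [0.2, 0, 10.4, 0, 0, 0, 0.2], [0.3, 0.1, 12.8, 0, 0, 0, 0.2], [0.4, 0.1, 15.2, 0, 0, 0, 0.2], [0.6, 0.1, 17.6, 0, 0, 0, 0.2]]
  ]
}}

```text
time_s: 23.85
tcp_pos: [0.4473, 0.0073, 0.177]
orientation: [-0.44, 0.554, -0.439, -0.553]
contact_force: [3.8, -2.7, 3.5]
opening: 0.0319
```

Call:
{"fn": "play_rows", "kwargs": {
  "plan": [
    [[0.3, 0.1, 3.2, 0, 0, 0, 0.2], [0.5, 0.1, 6.4, 0, 0, 0, 0.2], [0.9, 0.2, 9.6, 0, 0, 0, 0.2], [1.4, 0.3, 13.6, 0, 0, 0, 0.2], [2, 0.5, 18.3, 0, 0, 0, 0.2], [2.8, 0.7, 23.1, 0, 0, 0, 0.2], [4.3, 1, 31, 0, 0, 0, 0.2], [6.1, 1.4, 38.8, 0, 0, 0, 0.2]]
  ]
}}

```text
time_s: 24.65
tcp_pos: [0.4503, 0.008, 0.2146]
orientation: [0.438, -0.552, 0.442, 0.555]
contact_force: [-5.5, -1.0, 0.7]
opening: 0.0318
```

Call:
{"fn": "play_rows", "kwargs": {
  "plan": [
    [[3.1, 0.7, 11.6, 0, 0, 0, 0.2], [6.9, 1.6, 23, 0, 0, 0, 0.2], [11.2, 2.6, 34.2, 0, 0, 0, 0.2], [17.8, 4.1, 48.8, 0, 0, 0, 0.2], [25.3, 5.9, 62.8, 0, 0, 0, 0.2], [33.9, 7.9, 76.3, 0, 0, 0, 0.2], [43.3, 10.1, 89.1, 0, 0, 0, 0.2], [53.5, 12.4, 101.2, 0, 0, 0, 0.2]]
  ]
}}

```text
time_s: 25.45
tcp_pos: [0.5054, 0.0207, 0.317]
orientation: [0.439, -0.553, 0.441, 0.554]
contact_force: [-0.1, -2.4, 1.0]
opening: 0.0314
```

Call:
{"fn": "play_rows", "kwargs": {
  "plan": [
    [[11.1, 2.6, 11.4, 0, 0, 0, 0.2], [22.9, 5.3, 21.9, 0, 0, 0, 0.2], [35.3, 8.2, 31.5, 0, 0, 0, 0.2], [48.5, 11.3, 40.3, 0, 0, 0, 0.2], [62.1, 14.4, 48.1, 0, 0, 0, 0.2], [76.3, 17.7, 54.9, 0, 0, 0, 0.2], [90.9, 21.1, 60.6, 0, 0, 0, 0.2], [105.9, 24.6, 65.3, 0, 0, 0, 0.2]]
  ]
}}

```text
time_s: 26.25
tcp_pos: [0.6126, 0.0453, 0.3839]
orientation: [-0.44, 0.554, -0.44, -0.553]
contact_force: [-0.3, -3.4, 3.7]
opening: 0.031
```

```bash
python3 - <<'E'
from h import *
s=sense();print(s["time_s"],s["tcp_pos"].round(4),s["contact_force"].round(2),s["opening"])
c=capture("side")
cv2.imwrite("pics/d1.png",cv2.resize(c["img"][80:260,180:340],(533,600),interpolation=cv2.INTER_CUBIC))
E
```

```text
26.25 [0.6126 0.0453 0.3839] [-0.35 -3.37  3.71] 0.03101556227547883
```

View pics/d1.png

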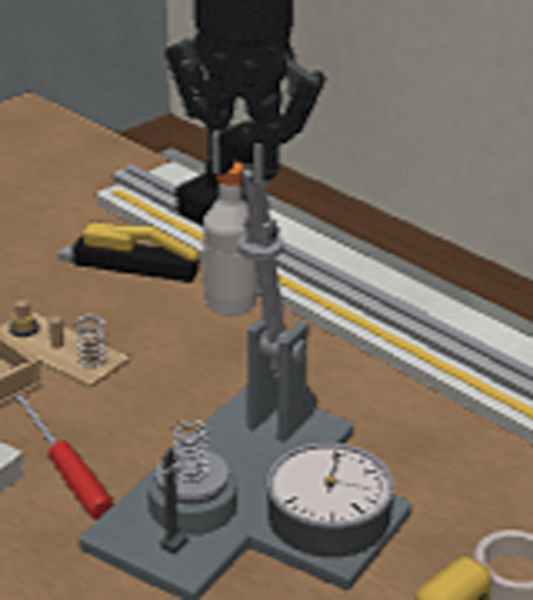

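Call:
{"fn": "play_rows", "kwargs": {
  "plan": [
    [[11.4, 2.7, 2.8, 0, 0, 0, 0.2], [22.9, 5.3, 5, 0, 0, 0, 0.2], [34.6, 8, 6.6, 0, 0, 0, 0.2], [46.3, 10.8, 7.5, 0, 0, 0, 0.2], [54.1, 12.6, 7.8, 0, 0, 0, 0.2], [61.9, 14.4, 7.8, 0, 0, 0, 0.2], [67.8, 15.8, 7.6, 0, 0, 0, 0.2], [75.5, 17.6, 7, 0, 0, 0, 0.2]]
  ]
}}

```text
time_s: 27.1
tcp_pos: [0.6823, 0.0614, 0.3876]
orientation: [0.435, -0.55, 0.444, 0.557]
contact_force: [-35.9, -6.1, 13.2]
opening: 0.0172
```

Call:
{"fn": "play_rows", "kwargs": {
  "plan": [
    [[4, 0.9, -0.4, 0, 0, 0, 0.2], [7, 1.6, -0.7, 0, 0, 0, 0.2], [9.5, 2.2, -1, 0, 0, 0, 0.2], [9.5, 2.2, -1, 0, 0, 0, 0.2]]
  ]
}}

```text
time_s: 27.5
tcp_pos: [0.6869, 0.0624, 0.3872]
orientation: [0.433, -0.548, 0.447, 0.559]
contact_force: [-49.5, -6.5, 17.8]
opening: 0.0172
```

```bash
python3 - <<'E'
from h import *
c=capture("side")
cv2.imwrite("pics/d2.png",cv2.resize(c["img"][60:260,180:340],(480,600),interpolation=cv2.INTER_CUBIC))
cv2.imwrite("pics/d2z.png",cv2.resize(c["img"][70:140,230:310],None,fx=8,fy=8,interpolation=cv2.INTER_CUBIC))
t=capture("top");cv2.imwrite("pics/d2t.png",cv2.resize(t["img"][110:225,205:290],None,fx=5,fy=5,interpolation=cv2.INTER_CUBIC))
E
```

```text
(no output)
```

View pics/d2.png

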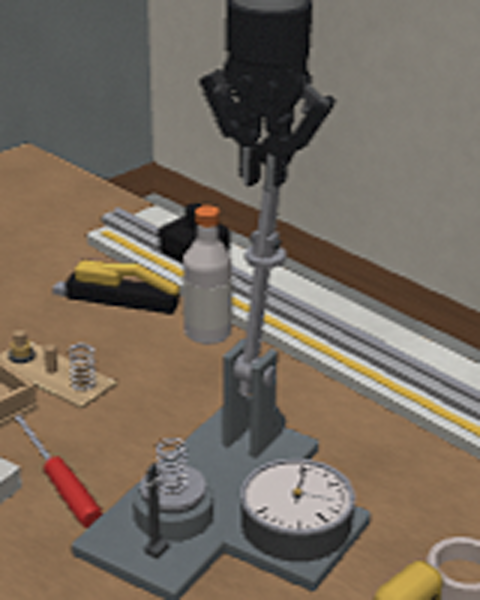

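View pics/d2z.png

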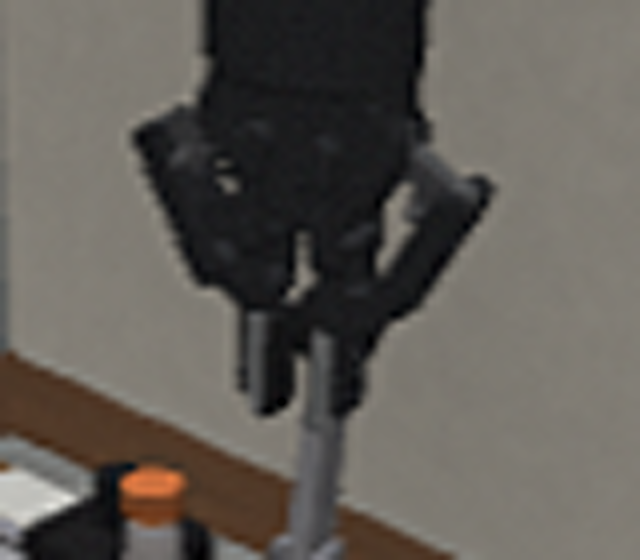

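Call:
{"fn": "play_rows", "kwargs": {
  "plan": [
    [[-4, -1, 0, 0, 0, 0, 0.3], [-7, -1.6, 0, 0, 0, 0, 0.4], [-9, -2, 0, 0, 0, 0, 0.5], [-9, -2, 0, 0, 0, 0, 0.65], [-9, -2, 0, 0, 0, 0, 0.8], [-9, -2, 0, 0, 0, 0, 0.9], [-9, -2, 0, 0, 0, 0, 0.9]]
  ],
  "newtons": 20
}}

```text
time_s: 28.3
tcp_pos: [0.6884, 0.0638, 0.3877]
orientation: [0.44, -0.554, 0.44, 0.554]
contact_force: [-0.0, -0.5, 1.0]
opening: 0.0767
```

```bash
python3 - <<'E'
from h import *
c=capture("side")
cv2.imwrite("pics/d3z.png",cv2.resize(c["img"][70:140,230:310],None,fx=8,fy=8,interpolation=cv2.INTER_CUBIC))
E
```

```text
(no output)
```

View pics/d3z.png

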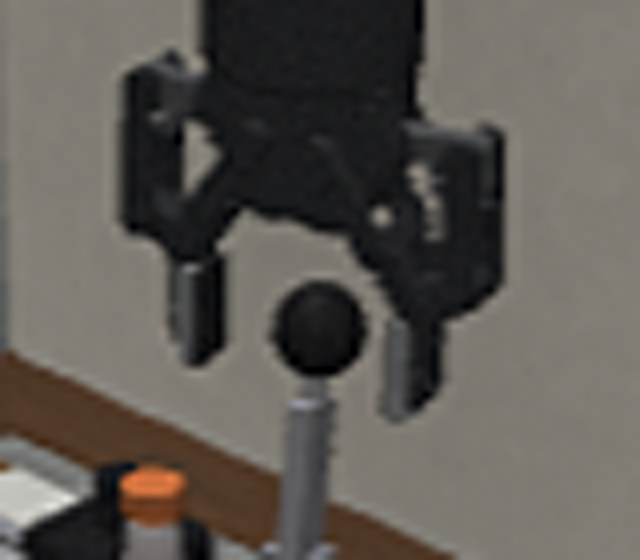

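Call:
{"fn": "play_rows", "kwargs": {
  "plan": [
    [[0, 0, 25, 0, 0, 0, 0.9], [0, 0, 65, 0, 0, 0, 0.9], [-20, -5, 70, 0, 0, 0, 0.8], [-65, -16, 70, 0, 0, 0, 0.75], [-110, -27, 70, 0, 0, 0, 0.75], [-150, -37, 65, 0, 0, 0, 0.75], [-156, -38, 20, 0, 0, 0, 0.75], [-156, -38, -30, 0, 0, 0, 0.75]]
  ]
}}

```text
time_s: 29.15
tcp_pos: [0.5314, 0.0254, 0.36]
orientation: [-0.442, 0.555, -0.437, -0.552]
contact_force: [1.3, 1.7, -0.9]
opening: 0.0641
```

Call:
{"fn": "play_rows", "kwargs": {
  "plan": [
    [[0, 0, -45, 0, 0, 0, 0.75], [0, 0, -90, 0, 0, 0, 0.7], [0, 0, -130, 0, 0, 0, 0.7], [0, 0, -145, 0, 0, 0, 0.7], [0, 0, -145, 0, 0, 0, 0.7], [0, 0, -145, 0, 0, 0, 0.7]]
  ]
}}

```text
time_s: 29.75
tcp_pos: [0.5327, 0.0258, 0.2136]
orientation: [-0.44, 0.554, -0.44, -0.554]
contact_force: [-0.0, 0.3, 0.8]
opening: 0.0597
```

```bash
python3 lk.py e1
```

```text
29.75 [0.5327 0.0258 0.2136] [-0.04  0.35  0.79] 0.0597382083881864
```

View pics/e1.png

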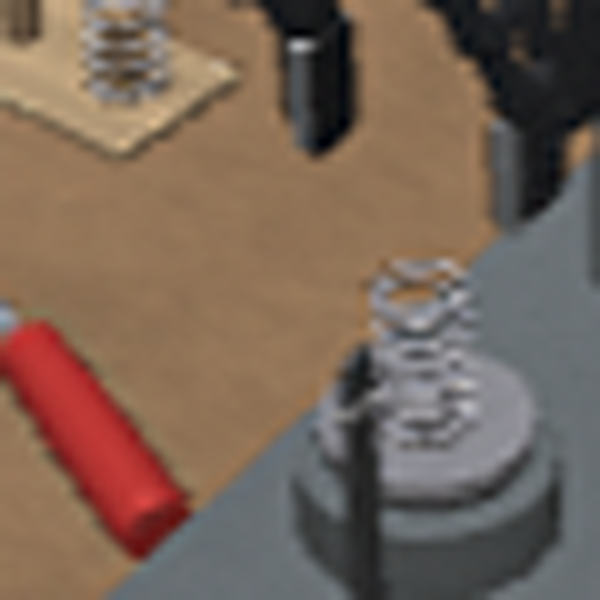

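View pics/e1d.png

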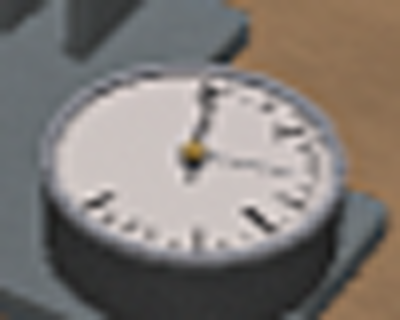

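Call:
{"fn": "play_rows", "kwargs": {
  "plan": [
    [[0, 0, -30, 0, 0, 0, 0.7], [0, 0, -60, 0, 0, 0, 0.7], [0, 0, -73, 0, 0, 0, 0.7], [0, 0, -73, 0, 0, 0, 0.6], [0, 0, -73, 0, 0, 0, 0.45], [0, 0, -73, 0, 0, 0, 0.3], [0, 0, -73, 0, 0, 0, 0.1], [0, 0, -73, 0, 0, 0, 0.1]]
  ],
  "newtons": 25
}}

```text
time_s: 30.65
tcp_pos: [0.5331, 0.026, 0.1413]
orientation: [-0.44, 0.554, -0.439, -0.553]
contact_force: [1.0, 0.2, 4.9]
opening: 0.0268
```

Call:
{"fn": "play_rows", "kwargs": {
  "plan": [
    [[0, 0, 0, 0, 0, 0, 0.1], [0, 0, 0, 0, 0, 0, 0.1], [0, 0, 0, 0, 0, 0, 0.1], [0, 0, 6, 0, 0, 0, 0.1], [0, 0, 14, 0, 0, 0, 0.1], [0, 0, 45, 0, 0, 0, 0.1], [0, 0, 90, 0, 0, 0, 0.1], [0, 0, 100, 0, 0, 0, 0.1]]
  ]
}}

```text
time_s: 31.45
tcp_pos: [0.5335, 0.0258, 0.2449]
orientation: [-0.441, 0.555, -0.438, -0.553]
contact_force: [0.2, 0.8, 0.2]
opening: 0.0271
```

```bash
python3 - <<'E'
from h import *
c=capture("side")
cv2.imwrite("pics/e2.png",cv2.resize(c["img"][120:280,180:340],(600,600),interpolation=cv2.INTER_CUBIC))
for x in (c,capture("top")): print([(q["point"],q["conf"]) for q in spot_point(x,"tin_in")[:2]])
E
```

```text
[([0.5997, -0.3516, 0.0031], 0.91), ([0.6751, 0.0573, 0.1128], 0.28)]
[([0.6069, -0.3539, 0.0011], 0.78)]
```

View pics/e2.png

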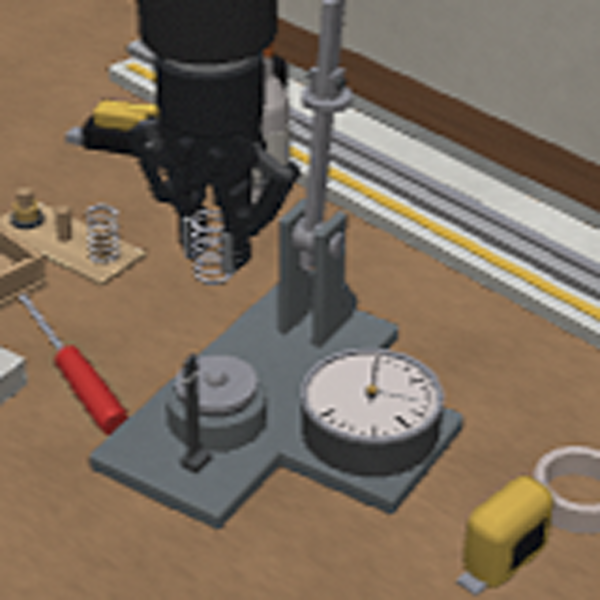

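Call:
{"fn": "play_rows", "kwargs": {
  "plan": [
    [[8, -45, 0, 0, 0, 0, 0.1], [16, -92, 0, 0, 0, 0, 0.1], [25, -140, 0, 0, 0, 0, 0.1], [34, -188, 0, 0, 0, 0, 0.1], [43, -236, 0, 0, 0, 0, 0.1], [52, -284, 0, 0, 0, 0, 0.1], [60, -332, 0, 0, 0, 0, 0.1], [68, -370, -5, 0, 0, 0, 0.1]]
  ]
}}

```text
time_s: 32.45
tcp_pos: [0.5994, -0.347, 0.2331]
orientation: [0.44, -0.553, 0.44, 0.554]
contact_force: [0.8, 1.2, 0.1]
opening: 0.0269
```

Call:
{"fn": "play_rows", "kwargs": {
  "plan": [
    [[0.5, -9, -30, 0, 0, 0, 0.1], [0.5, -9, -65, 0, 0, 0, 0.1], [0.5, -9, -75, 0, 0, 0, 0.1], [0.5, -9, -75, 0, 0, 0, 0.1], [0.5, -9, -75, 0, 0, 0, 0.1]]
  ]
}}

```text
time_s: 32.95
tcp_pos: [0.6011, -0.3532, 0.1607]
orientation: [-0.439, 0.554, -0.44, -0.554]
contact_force: [1.1, -0.3, -1.2]
opening: 0.0272
```

```bash
python3 - <<'E'
from h import *
s=sense();print(s["time_s"],s["tcp_pos"].round(4),s["contact_force"].round(2),s["opening"])
c=capture("side"); x,y,z=s["tcp_pos"]
im=cv2.resize(c["img"][210:330,300:420],None,fx=5,fy=5,interpolation=cv2.INTER_CUBIC)
def d(cx,cy,z,r,col):
    for a in np.linspace(0,2*np.pi,120):
        u=proj(c,(cx+r*np.cos(a),cy+r*np.sin(a),z)); cv2.circle(im,tuple(int(v) for v in ((u-[300,210]+.5)*5)),1,col,-1)
d(x,y,.068,.052,(0,0,255)); d(x,y,z-.081,.014,(0,255,0))
cv2.imwrite("pics/f1.png",im)
E
```

```text
32.95 [ 0.6011 -0.3532  0.1607] [ 1.06 -0.32 -1.21] 0.027233267566312107
```

View pics/f1.png

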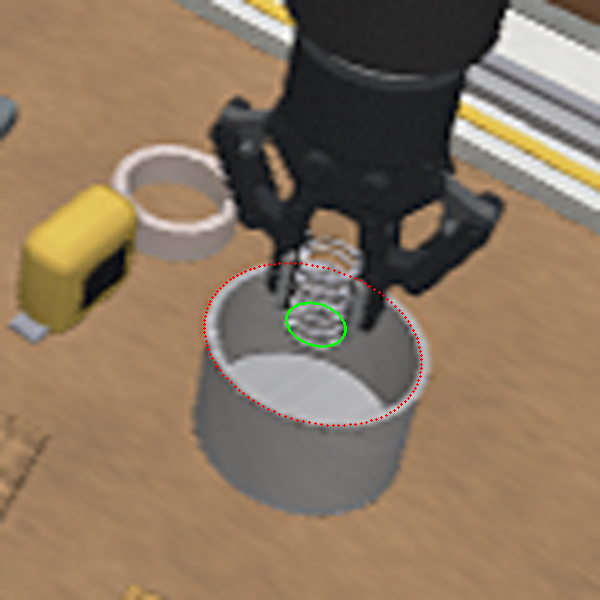

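```bash
python3 - <<'E'
from h import *
s=sense();x,y,z=s["tcp_pos"];c=capture("side")
im=cv2.resize(c["img"][210:330,300:420],None,fx=5,fy=5,interpolation=cv2.INTER_CUBIC)
j=np.array([-.225,.974])
for ah in range(0,80,10):
    for o in(-60,-50,-40,-30,-20,20,30,40,50,60):
        u=proj(c,(x+j[0]*o/1e3,y+j[1]*o/1e3,z-ah/1e3)); col=(0,0,255) if abs(o)==50 else (0,255,0) if ah%20 else (255,255,0)
        cv2.circle(im,tuple(int(v) for v in ((u-[300,210]+.5)*5)),2,col,-1)
cv2.imwrite("pics/f2.png",im)
E
```

```text
(no output)
```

View pics/f2.png

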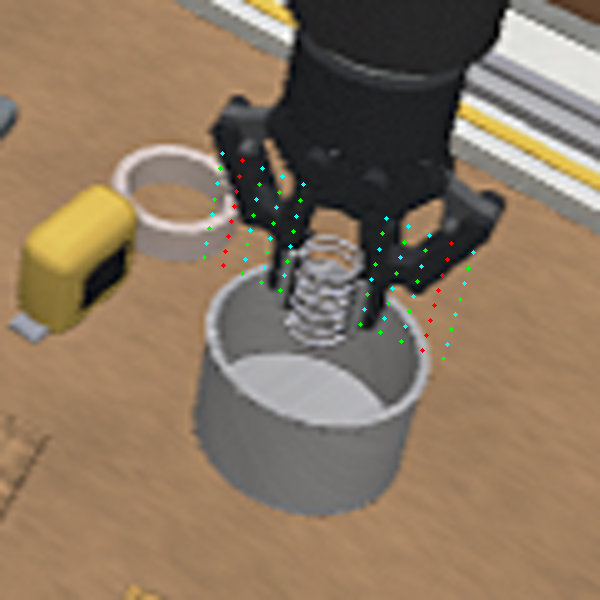

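Call:
{"fn": "play_rows", "kwargs": {
  "plan": [
    [[0.5, 0, -25, 0, 0, 0, 0.1], [0.5, 0, -45, 0, 0, 0, 0.1], [0.5, 0, -60, 0, 0, 0, 0.1], [0.5, 0, -66, 0, 0, 0, 0.1], [0.5, 0, -66, 0, 0, 0, 0.1], [0.5, 0, -66, 0, 0, 0, 0.1]]
  ]
}}

```text
time_s: 33.65
tcp_pos: [0.6017, -0.3536, 0.095]
orientation: [-0.44, 0.554, -0.439, -0.553]
contact_force: [0.5, -0.6, -0.5]
opening: 0.027
```

Call:
{"fn": "play_rows", "kwargs": {
  "plan": [
    [[0, 0, 0, 0, 0, 0, 0.38], [0, 0, 0, 0, 0, 0, 0.44], [0, 0, 0, 0, 0, 0, 0.44], [0, 0, 0, 0, 0, 0, 0.44], [0, 0, 0, 0, 0, 0, 0.44], [0, 0, 30, 0, 0, 0, 0.44], [0, 0, 75, 0, 0, 0, 0.44], [0, 0, 125, 0, 0, 0, 0.44]]
  ]
}}

```text
time_s: 34.45
tcp_pos: [0.6003, -0.3531, 0.2189]
orientation: [0.439, -0.553, 0.44, 0.555]
contact_force: [1.0, 0.3, -0.7]
opening: 0.0376
```

Call:
{"fn": "play_rows", "kwargs": {
  "plan": [
    [[-20, 20, 20, 0, 0, 0, 0.6], [-50, 60, 20, 0, 0, 0, 0.6], [-60, 100, 20, 0, 0, 0, 0.6], [-60, 145, 20, 0, 0, 0, 0.6], [-60, 145, 20, 0, 0, 0, 0.6], [-60, 145, 20, 0, 0, 0, 0.6]]
  ]
}}

```text
time_s: 35.05
tcp_pos: [0.5413, -0.2074, 0.2396]
orientation: [-0.439, 0.555, -0.439, -0.554]
contact_force: [0.9, -0.7, -1.2]
opening: 0.0517
```

```bash
python3 - <<'E'
from h import *
s=sense();print(s["time_s"],s["tcp_pos"].round(4),s["contact_force"].round(2),s["opening"])
c=capture("side");cv2.imwrite("pics/g1.png",cv2.resize(c["img"],(800,600)))
cv2.imwrite("pics/g1z.png",cv2.resize(c["img"][240:330,320:410],None,fx=6,fy=6,interpolation=cv2.INTER_CUBIC))
t=capture("top");cv2.imwrite("pics/g1t.png",cv2.resize(t["img"][130:240,120:400],(800,314),interpolation=cv2.INTER_CUBIC))
E
```

```text
35.05 [ 0.5413 -0.2074  0.2396] [ 0.86 -0.7  -1.25] 0.05170134009667552
```

View pics/g1.png

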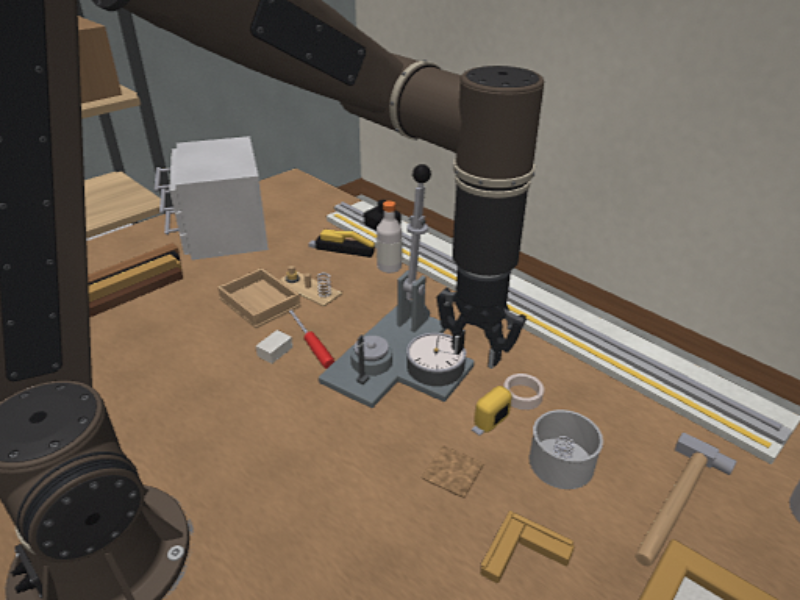

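View pics/g1z.png

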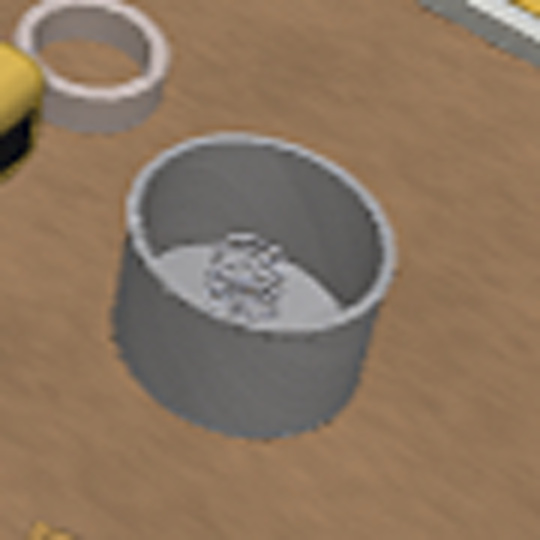

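View pics/g1t.png

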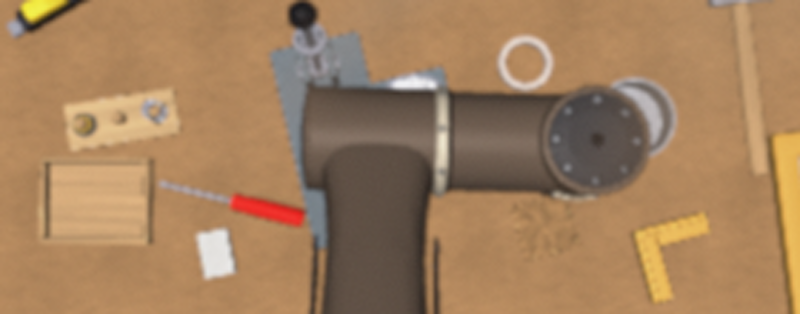

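The spring stands upright in the tin, the lever is fully up (knob at its original pixel), and everything else is where it was. The robot touches nothing, so I'm handing in.

```bash
python3 -c "
from h import *
print(finish_job())"
```

```text
the job is handed in; nothing more can be done
None
```

I tested the spring from the cork pad. It carried about 8.6–8.7 N, under the 12 N tick, so I put it in the round scrap tin and handed the job in at about 35 s.

**Setting the spring down:** It went over the stub with about 6–7 N by wrist force. The dial's maximum hand agreed, at about 7 N.

**Lever at the line:**
- I held it there for over 2 s.
- The gripper's finger hid the lever edge and the line from the camera. I judged the height from the lever travel, the lever outline in the pictures, the dial load and the point-finding network.
- These agreed to about 1 mm. I can't rule out that the edge was up to about a millimetre off, in either direction.
- The load peaked near 8.7 N, well below 20 N.

**What went less cleanly:**
- The knob slipped about 8 mm in the grip on the way down, so I corrected using the dial and pictures.
- In the last part of the return, above 75°, the pads slid off the ball. The wrist force reached about 50 N with the lever against its stop. I don't know how fast the lever moved over that last stretch. The 50 N was at the fingers, not the gripper's body.

**Last checks:** The knob is back at its original pixel position, so the lever is fully up. The spring stands upright in the tin, and the rack spring and the other items look unmoved. The arm was clear of everything.

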